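Collect the cast bars from the caster's catch tray

TASK

Pull the catch tray out from under the caster's clear guard and move the two brass bars into the grey tote: one in each compartment, lying flat and lengthways, set down gently and not dropped. Leave the mushroom-shaped piece of scrap in the tray and slide the tray fully home again. Do not disturb the hammer, jar and pen cup.

Things in the scene. Friction and masses are not known exactly. Their poses are not given: they have to be found in the camera images.
- caster: grey bench ingot caster, fixed, 310 wide (x) by 310 deep. Origin on the bench under the middle of its front. The front looks along its own +y axis; the machine lies on its -y side. From y 0 to -180 a flat clear guard (top 66 above the bench) roofs the catch bay; behind that stands the body, up to 277 high.
- tray (a joint): aluminium catch tray, a light drawer: 0 = fully home in the caster, grows to 0.17 m as it slides out along the caster's +y axis; stays where it is left (about 2 N to move). It starts home or up to 30 mm out. Its steel front panel, 286 wide and 8 thick, reaches 54 above the bench and lies flush with the caster's front when home.
- tray_knob (a point): top centre of the tray's handle: a black upright round post, 22 in diameter, top 82 above the bench, free to grip over its upper 55 mm. It stands 70 in front of the panel's outer face, joined to it by a bracket 30 wide, top 24 above the bench. y axis = the way the tray slides out.
- tray_floor (a point): centre of the tray's inner floor, 12 above the bench. Inside 272 wide (x) by 158 deep (y); the two side walls and the back wall stand 14 above the floor, the front panel 42. x and y axes as the caster's. The bars and the scrap lie in a row across it about 80 apart, in any order, with the bars pointing roughly along y.
- bar_a: plain cast brass bar, 110 long (own x) by 24 wide (y) by 20 high (z), 0.3 to 0.6 kg, identical to bar_b. Origin at the centre of its underside.
- bar_b: plain cast brass bar, 110 long (own x) by 24 wide (y) by 20 high (z), 0.3 to 0.6 kg, identical to bar_a. Origin at the centre of its underside.
- scrap: casting scrap of the same brass, mushroom-shaped: a round foot 48 in diameter with a stem 16 in diameter, 36 high in all. Origin at the centre of its underside. To stay in the tray.
- tote: loose grey plastic tote, 0.9 kg, outside 164 long (x) by 218 wide (y), rim 34 high, floor and walls 5 thick; a middle wall along x, 26 high, parts it into two compartments, each 154 long (x) by 101 wide (y) inside. Origin at the centre of its underside.
- tote_bay1 (a point): centre of the floor (5 above the bench) of the tote's compartment on its +y side; axes as the tote's
- tote_bay2 (a point): centre of the floor (5 above the bench) of the tote's compartment on its -y side; axes as the tote's
- pen_cup: clear round cup, 72 in diameter and 85 high, with pens up to 145 high. Origin at the centre of its underside. Leave alone.
- jar: amber glass jar with a black cap, 64 in diameter, 75 high. Origin at the centre of its underside. Leave alone.
- hammer: hammer lying on the bench, about 260 long, handle to its own -x. Leave alone.

How it is judged:
On the way, in this order (a step that is already met when the one before it is completed fails the run):
1. the tray is drawn out at least 90 mm (value of joint tray above 0.09 m), for 0.1 s.
2. both bars lie flat, lengthways and released in the tote, one in each compartment (angle between the x axis of each of bar_a, bar_b and the x axis of tote, either way round below 0.35 rad and angle between each of bar_a, bar_b's own z axis and vertical below 0.12 rad and linear speed of each of bar_a, bar_b below 0.03 m/s and not (contact force between the fingers and bar_a above 0.3 N) and not (contact force between the fingers and bar_b above 0.3 N) and ((x of bar_a in the frame of tote_bay1 between -0.03 and 0.03 m and y of bar_a in the frame of tote_bay1 between -0.045 and 0.045 m and z of bar_a in the frame of tote_bay1 between -0.005 and 0.006 m and x of bar_b in the frame of tote_bay2 between -0.03 and 0.03 m and y of bar_b in the frame of tote_bay2 between -0.045 and 0.045 m and z of bar_b in the frame of tote_bay2 between -0.005 and 0.006 m) or (x of bar_a in the frame of tote_bay2 between -0.03 and 0.03 m and y of bar_a in the frame of tote_bay2 between -0.045 and 0.045 m and z of bar_a in the frame of tote_bay2 between -0.005 and 0.006 m and x of bar_b in the frame of tote_bay1 between -0.03 and 0.03 m and y of bar_b in the frame of tote_bay1 between -0.045 and 0.045 m and z of bar_b in the frame of tote_bay1 between -0.005 and 0.006 m))), for 0.2 s.
At the end, for the whole second after the job is handed in: One bar in each compartment: flat on its floor (0.12 rad, 6 mm), within 0.35 rad of the tote's length and 30 mm lengthways, 45 mm crossways of the compartment's centre; tote level (0.05 rad); scrap inside the tray; tray home to 8 mm; bars and scrap at rest (0.03 m/s) (all of step 2 and angle between tote's own z axis and vertical below 0.05 rad and value of joint tray between -0.01 and 0.008 m and x of scrap in the frame of tray_floor between -0.14 and 0.14 m and y of scrap in the frame of tray_floor between -0.085 and 0.085 m and z of scrap in the frame of tray_floor between -0.005 and 0.03 m and linear speed of scrap below 0.03 m/s); the robot touches nothing.
It fails at once if a bar is dropped or thrown: it moves faster than 0.7 m/s (a fall of 25 mm) while the fingers do not touch it ((linear speed of bar_a above 0.7 m/s and contact force between the fingers and bar_a below 0.1 N) or (linear speed of bar_b above 0.7 m/s and contact force between the fingers and bar_b below 0.1 N)).
It fails at once if the hammer is moved more than 30 mm (distance of hammer from where it was at the start of the episode above 0.03 m).
It fails at once if the jar is moved more than 30 mm (distance of jar from where it was at the start of the episode above 0.03 m).
It fails at once if the pen cup is moved more than 30 mm (distance of pen_cup from where it was at the start of the episode above 0.03 m).
It also fails if it takes over 72 s, if anything falls off the work surface, if the arm or the gripper's body presses on something with over 40 N, if the wrist force passes 120 N, or if a joint passes its speed limit or range.

ROBOT

A 6-joint arm with a two-finger parallel gripper is mounted at the origin on the work surface. World frame = base frame: x ahead of the robot, y to its left, z up, the work surface at z = 0. Lengths are in m, angles in rad, forces in N, time in s.
With the tool pointing down it reaches from about 0.35 to 0.725 m from the base axis. Payload 6 kg.
Tool frame: the origin (TCP) lies midway between the tips of the shut fingers; the grasp point (between the pads) lies 19 mm behind it (ctrl.grip_depth is the distance from the TCP to the grasp point, in m); y points along the fingers, z is the direction in which the jaws open and shut, and the axes are right-handed (so a half turn about y gives the same grasp; the last joint's range is limited). The gripper opens to 85 mm and grips with 20 to 120 N. Pads are 22 mm wide; open, the fingers measure 114 mm over their backs; the gripper's body (76 mm by 85 mm) begins 54 mm behind the grasp point. The pads swing forward as they close: fully open they stand 13 mm farther back than shut.
Start: joints at [-0.783, 0.04, 0.085, 0, -1.615, -0.334], TCP at [0.263, -0.539, 0.209] pointing down, gripper open.
Joint ranges: [-2.56, 2.56], [-1.29, 2.01], [-1.08, 1.49], [-3.29, 1.98], [-2.81, -0.18], [-2.99, 2.99]. Speed limits (rad/s): [2.57, 2.57, 3.01, 3.14, 3.14, 3.14].

INTERFACE

Orientations are given as a unit quaternion [w, x, y, z].
In Python, from cell import ctrl, viewer gives the robot as it stands. The module is installed in compiled form; this text tells all that it offers.
- The arm moves only by the shell command python3 -m handwheel 'ROWS' [OPENING]. ROWS is JSON, a list of rows, each a list of 2 entries, a list of its own where there are three numbers: the shift along the world's x, y, z in cm, then the turn about the world's z in degrees. In form: [[[x, y, z], spin], ...]. A call has 1 to 5 rows; each row is the pose to reach, as a shift and turn from the pose commanded when the call began; what a row does not reach only later rows make up. A row lasts 1/12 s, in which the tool goes at most 41.7 mm and 7.16 degrees, less where a joint would pass 70% of its speed; a pose out of reach is approached as far as the arm can. A call with a gripper value outside its range is refused whole. OPENING is the closure in counts, from 0 (fully open) to 255 (shut), set as the call begins (- or left out, the last holds). The fingers move at their own pace and stop on an object; the grip force is fixed at half the most. Time passes only in rows, so rows that repeat a pose let the fingers close. It gives the time, the measured TCP pose, the force and the opening at its end, in the units of the state.
- ctrl.read_state(): the state, without advancing time (a new reading comes with each control period).
- viewer.read_camera(name): name is "scene" or "top"; returns a dict with "img" (420x560x3 uint8, red, green, blue), "fx", "fy", "cx", "cy" (pixels), "extrinsics" (4x4, takes a point from world to camera coordinates). Camera axes: x right, y up, looking along -z (the intrinsics and any distortion apply to the point x, -y, -z); pixel columns grow to the right and rows downward; lengths in m; the calibration is good to about 2 mm. A picture is of the moment at which its call begins. There is no depth.
- ctrl.job_done(): hands the job in, once; it reports no verdict.
Trained networks look in a picture, given as the dict that the camera call returned (one of the last four; its "shot" number tells which), for a name from the list of things; names that differ only in an ending like _2 or _b are one class to them, and where a whole thing is asked for, a point or a joint stands for the part that bears it (a point fixed in the world has none). Each returns a list of dicts, best first, with "confidence" (0 to 1); they miss things now and then, are a little off and sometimes report something else, mostly with a low value. They report only what shows in the picture. A call takes as long as a camera call.
- viewer.look_for(picture, label): "rect" ([centre column, centre row, width, height] in pixels, round what is visible of it).
The state is a dict: "clock": time; "joints": joint angles; "joint_vel": joint speeds; "joint_efforts": joint torques, N m; "eef_pos": TCP position; "orientation": TCP orientation; "force": force on the tool from outside, world axes, zero at the start; "moment": the same for the moment, N m; "grip_width": finger opening in m.
Only numpy, scipy, OpenCV 4.12 (cv2) and the standard library are available. Lean on these libraries where they do the work, as an engineer would, in place of code of your own. Each camera call takes 0.05 s, during which the arm holds its last target.

## Working session

There is one attempt and no reset: what is moved stays moved. The work goes in short steps, Python scripts to look and compute and a shell command to move; the robot and the scene stay as the last step left them, time stands still between calls to the robot, and variables do not carry over. Pictures are saved under pics/ and viewed, and the job is handed in when it is done.

```bash
mkdir -p pics
python3 - <<'E'
from cell import ctrl, viewer
import cv2, numpy as np
s=ctrl.read_state(); print({k:np.round(v,3).tolist() for k,v in s.items()}, ctrl.grip_depth)
for n in ("scene","top"):
    p=viewer.read_camera(n)
    cv2.imwrite(f"pics/{n}0.png",p["img"][:,:,::-1])
    print(n,p["fx"],p["fy"],p["cx"],p["cy"],np.round(p["extrinsics"],4).tolist(),[k for k in p])
    for l in ["caster","tray","tray_knob","bar_a","scrap","tote","pen_cup","jar","hammer"]:
        print(l,[(np.round(d["rect"],1).tolist(),round(d["confidence"],2)) for d in viewer.look_for(p,l)][:3])
E
```

```text
{'clock': 0.0, 'joints': [-0.783, 0.041, 0.084, -0.0, -1.615, -0.334], 'joint_vel': [-0.0, 0.002, 0.0, 0.001, 0.001, -0.001], 'joint_efforts': [-0.0, -36.82, 34.741, 6.933, -0.006, 0.0], 'eef_pos': [0.263, -0.539, 0.208], 'orientation': [0.69, -0.688, -0.159, 0.159], 'force': [0.852, 0.601, -0.092], 'moment': [-0.014, -0.052, 0.014], 'grip_width': 0.085} 0.0187
scene 436.98152628631567 436.98152628631567 273.87032525575745 207.44967101174677 [[-0.8626, 0.5058, 0.0063, 0.5881], [-0.3577, -0.6187, 0.6994, 0.0931], [0.3577, 0.6011, 0.7147, -1.1369], [0.0, 0.0, 0.0, 1.0]] ['img', 'fx', 'fy', 'cx', 'cy', 'extrinsics', 'shot']
caster [([240.3, 92.9, 148.4, 157.8], 0.86), ([263.1, 147.3, 97.9, 47.5], 0.26)]
tray [([263.6, 146.8, 103.3, 47.7], 0.86)]
tray_knob [([265.4, 145.9, 102.1, 48.8], 0.67), ([419.8, 312.8, 144.7, 133.7], 0.19)]
bar_a []
scrap [([244.0, 298.2, 41.2, 76.0], 0.72)]
tote [([421.4, 312.6, 144.2, 130.9], 0.9)]
pen_cup [([242.5, 299.8, 37.6, 72.5], 0.88)]
jar [([207.6, 247.2, 32.9, 45.9], 0.8)]
hammer [([315.0, 380.9, 63.7, 77.1], 0.65)]
top 387.1761298739284 387.1761298739284 279.66049566993235 210.57918267334983 [[0.0113, -0.9998, -0.014, -0.0789], [0.9951, 0.0099, 0.0985, -0.5902], [-0.0984, -0.015, 0.995, -1.0526], [0.0, 0.0, 0.0, 1.0]] ['img', 'fx', 'fy', 'cx', 'cy', 'extrinsics', 'shot']
caster [([450.7, 247.1, 203.8, 124.2], 0.8), ([237.5, 140.9, 32.2, 41.1], 0.62), ([370.9, 247.8, 29.9, 107.5], 0.17)]
tray [([369.2, 248.5, 38.9, 105.7], 0.97)]
tray_knob [([370.7, 247.4, 34.6, 109.4], 0.97)]
bar_a [([370.2, 248.5, 37.7, 107.2], 0.42)]
scrap []
tote [([181.2, 249.8, 84.8, 65.4], 0.88)]
pen_cup [([236.8, 138.7, 33.0, 39.9], 0.6)]
jar [([181.8, 251.5, 82.7, 68.7], 0.69), ([297.8, 146.2, 21.0, 29.4], 0.6), ([236.9, 139.8, 34.6, 37.9], 0.25)]
hammer [([163.0, 157.1, 95.4, 27.8], 0.96), ([372.3, 246.3, 38.4, 108.4], 0.15)]
```

View pics/scene0.png

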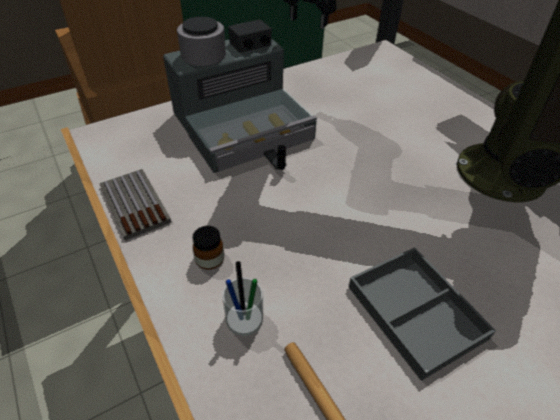

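View pics/top0.png

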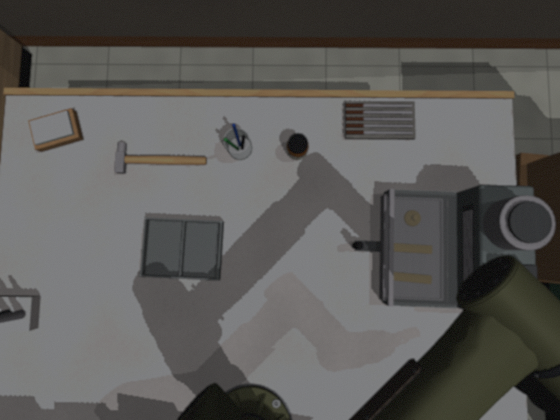

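Run:
```python
import cv2
a=cv2.imread("pics/top0.png"); 
cv2.imwrite("pics/top0a.png",cv2.resize(a[170:320,310:510],None,fx=4,fy=4,interpolation=cv2.INTER_CUBIC))
cv2.imwrite("pics/top0b.png",cv2.resize(a[120:300,110:330],None,fx=3.3,fy=3.3,interpolation=cv2.INTER_CUBIC))
```

```text
(no output)
```

View pics/top0a.png

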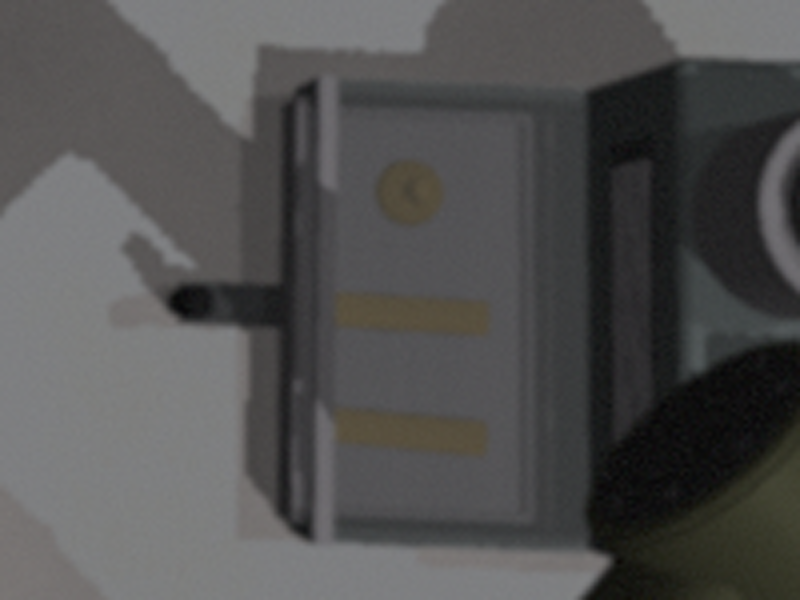

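View pics/top0b.png

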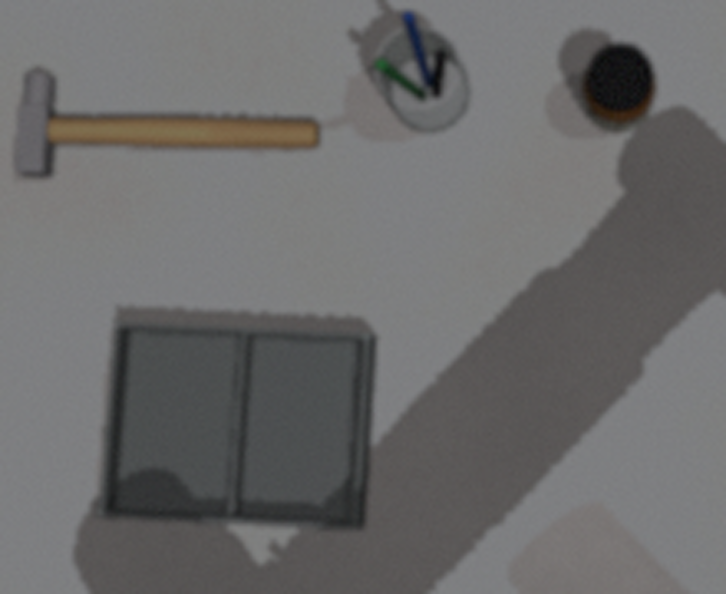

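```bash
cat > h.py <<'E'
import numpy as np, cv2
from scipy.spatial.transform import Rotation as R
def ray(p,u,v):
    E=np.array(p["extrinsics"]); d=np.array([(u-p["cx"])/p["fx"],-(v-p["cy"])/p["fy"],-1.0])
    return -E[:3,:3].T@E[:3,3], E[:3,:3].T@d
def back(p,u,v,z):
    c,d=ray(p,u,v); return c+d*(z-c[2])/d[2]
def proj(p,X):
    E=np.array(p["extrinsics"]); c=E[:3,:3]@np.array(X)+E[:3,3]; return p["fx"]*c[0]/-c[2]+p["cx"], p["cy"]-p["fy"]*c[1]/-c[2]
def tri(*o):
    A=np.zeros((3,3));b=np.zeros(3)
    for p,u,v in o:
        c,d=ray(p,u,v);d=d/np.linalg.norm(d);M=np.eye(3)-np.outer(d,d);A+=M;b+=M@c
    return np.linalg.solve(A,b)
def jaw(q):
    w,x,y,z=q; m=R.from_quat([x,y,z,w]).as_matrix(); return m
E
python3 - <<'E'
from h import *
from cell import ctrl, viewer
np.set_printoptions(precision=4,suppress=True)
s=ctrl.read_state(); print(jaw(s["orientation"]))
t=viewer.read_camera("top"); sc=viewer.read_camera("scene")
za=lambda x,y:(310+x/4,170+y/4); zb=lambda x,y:(110+x/3.3,120+y/3.3)
print("knob",back(t,*za(190,300),.082), tri((t,*za(190,300)),(sc,281,149)))
for c in [(120,328),(375,335),(362,525),(107,513)]: print("tote",back(t,*zb(*c),.034))
for c in [(334,293),(488,302),(488,333),(335,328),(334,410),(487,423),(487,455),(335,440)]: print("bar",back(t,*za(*c),.032))
print("scrap",back(t,*za(408,190),.03))
for c in [(320,80),(320,540)]: print("guard front edge/panel",back(t,*za(*c),.066))
for n,c,z in [("jar",(620,80),.075),("cup",(428,90),0),("hamR",(318,133),.02),("hamhead",(33,140),.02)]: print(n,back(t,*zb(*c),z))
E
```

```text
[[ 0.8988 -0.     -0.4384]
 [ 0.4384  0.      0.8988]
 [-0.     -1.      0.    ]]
knob [ 0.497  -0.2786  0.082 ] [ 0.4975 -0.2796  0.0786]
tote [0.5621 0.2984 0.034 ]
tote [0.5584 0.0825 0.034 ]
tote [0.4005 0.0893 0.034 ]
tote [0.4077 0.3022 0.034 ]
bar [ 0.5035 -0.3867  0.032 ]
bar [ 0.4986 -0.4918  0.032 ]
bar [ 0.4774 -0.4912  0.032 ]
bar [ 0.4796 -0.3869  0.032 ]
bar [ 0.424  -0.3853  0.032 ]
bar [ 0.4165 -0.4889  0.032 ]
bar [ 0.395  -0.4883  0.032 ]
bar [ 0.4038 -0.3856  0.032 ]
scrap [ 0.5753 -0.4395  0.03  ]
guard front edge/panel [ 0.6461 -0.3703  0.066 ]
guard front edge/panel [ 0.3415 -0.3653  0.066 ]
jar [ 0.768  -0.1207  0.075 ]
cup [0.7783 0.0466 0.    ]
hamR [0.7342 0.1388 0.02  ]
hamhead [0.726  0.3868 0.02  ]
```

```bash
python3 -m handwheel '[[[0,4,0],7],[[0,8,0],14],[[2,12,0],21],[[5,15,0],28],[[8,18,0],35]]' 0; python3 -m handwheel '[[[3,3,0],7],[[6,6,0],14],[[9,8,0],21],[[12,8,0],28],[[15.4,8,0],28]]'; python3 -m handwheel '[[[0,0,0],0],[[0,0,0],0]]'
```

```text
clock: 1.52
eef_pos: [0.3402, -0.3609, 0.2095]
orientation: [-0.608, 0.609, 0.361, -0.36]
force: [0.3, -1.4, -0.4]
grip_width: 0.0853
clock: 1.93
eef_pos: [0.4955, -0.2809, 0.2097]
orientation: [-0.501, 0.503, 0.498, -0.498]
force: [0.2, -1.5, 1.8]
grip_width: 0.0852
clock: 2.1
eef_pos: [0.4948, -0.2817, 0.2067]
orientation: [0.505, -0.503, -0.495, 0.497]
force: [-0.0, -1.1, 0.9]
grip_width: 0.0851
```

```bash
python3 -m handwheel '[[[0.2,0.2,-4],0],[[0.2,0.2,-8],0],[[0.2,0.2,-11],0],[[0.2,0.2,-14],0],[[0.2,0.2,-16.7],0]]'; python3 -m handwheel '[[[0,0,0],0],[[0,0,0],0],[[0,0,0],0],[[0,0,0],0]]' 255;python3 -m handwheel '[[[0,0,0],0],[[0,0,0],0],[[0,0,0],0],[[0,0,0],0]]'
python3 - <<'E'
from h import *
from cell import viewer
p=viewer.read_camera("scene"); cv2.imwrite("pics/s1.png",p["img"][:,:,::-1])
p=viewer.read_camera("top"); cv2.imwrite("pics/t1.png",p["img"][:,:,::-1])
E
```

```text
clock: 2.52
eef_pos: [0.4948, -0.2806, 0.0404]
orientation: [-0.504, 0.505, 0.495, -0.495]
force: [-0.5, 1.1, -0.1]
grip_width: 0.0853
clock: 2.85
eef_pos: [0.4973, -0.2811, 0.0447]
orientation: [-0.503, 0.506, 0.496, -0.495]
force: [-0.8, 0.3, 0.7]
grip_width: 0.0389
clock: 3.18
eef_pos: [0.4966, -0.2809, 0.0441]
orientation: [-0.503, 0.505, 0.496, -0.495]
force: [-2.3, 1.5, 6.5]
grip_width: 0.0193
```

View pics/s1.png

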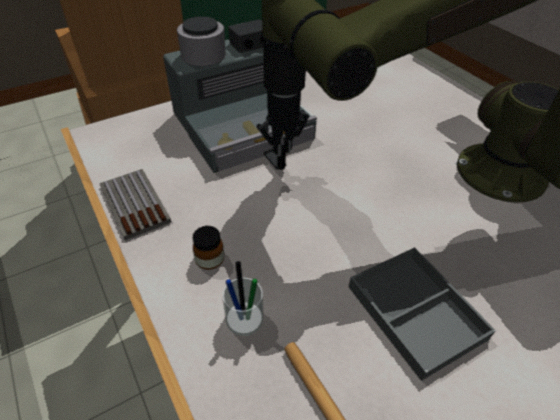

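```bash
python3 -m handwheel '[[[0,0.7,0],0],[[0,2,0],0],[[0.1,3.5,0],0],[[0.1,5,0],0],[[0.1,6.5,0],0]]'; python3 -m handwheel '[[[0,1.5,0],0],[[0,3,0],0],[[0.1,4.5,0],0],[[0.1,6,0],0],[[0.1,7,0],0]]';  python3 -m handwheel '[[[0,0.3,0],0],[[0,0.3,0],0],[[0,0.3,0],0]]'; python3 -m handwheel '[[[0,0,0],0],[[0,0,0],0],[[0,0,0],0],[[0,0,0],0],[[0,0,0],0]]' 0
```

```text
clock: 3.7
eef_pos: [0.4984, -0.2156, 0.0441]
orientation: [-0.503, 0.506, 0.496, -0.495]
force: [2.4, -0.8, 3.8]
grip_width: 0.0192
clock: 4.12
eef_pos: [0.5003, -0.1444, 0.0441]
orientation: [-0.502, 0.506, 0.497, -0.495]
force: [5.5, -2.2, 5.3]
grip_width: 0.0195
clock: 4.37
eef_pos: [0.5004, -0.1417, 0.0441]
orientation: [-0.502, 0.505, 0.497, -0.495]
force: [3.9, 0.7, 7.5]
grip_width: 0.0196
clock: 4.78
eef_pos: [0.4973, -0.1425, 0.041]
orientation: [0.505, -0.504, -0.495, 0.496]
force: [-0.2, -0.1, -0.3]
grip_width: 0.0788
```

```bash
python3 -m handwheel '[[[0,0,3],0],[[0,0,7],0],[[0,0,11],0],[[-4,1,13],0],[[-8,2,14],0]]'; python3 -m handwheel '[[[-3,3,0],0],[[-3,6,0],0],[[-3,9,0],0],[[-3,9,0],0]]'
python3 - <<'E'
from h import *
from cell import viewer
p=viewer.read_camera("top"); cv2.imwrite("pics/t2.png",p["img"][:,:,::-1])
cv2.imwrite("pics/t2a.png",cv2.resize(p["img"][170:320,300:460,::-1],None,fx=4,fy=4,interpolation=cv2.INTER_CUBIC))
for l in ["tray","tray_knob","bar_a","scrap"]:
    print(l,[(np.round(d["rect"],1).tolist(),round(d["confidence"],2)) for d in viewer.look_for(p,l)][:3])
p=viewer.read_camera("scene"); cv2.imwrite("pics/s2.png",p["img"][:,:,::-1])
for l in ["bar_a","scrap"]:
    print(l,[(np.round(d["rect"],1).tolist(),round(d["confidence"],2)) for d in viewer.look_for(p,l)][:3])
E
```

```text
clock: 5.2
eef_pos: [0.4228, -0.1239, 0.1821]
orientation: [-0.505, 0.505, 0.495, -0.496]
force: [-0.6, 1.9, 1.1]
grip_width: 0.0854
clock: 5.53
eef_pos: [0.392, -0.03, 0.1805]
orientation: [0.503, -0.503, -0.498, 0.496]
force: [-0.3, 0.6, -0.4]
grip_width: 0.0853
tray [([345.5, 246.1, 89.3, 105.3], 0.71), ([182.2, 250.3, 87.2, 58.7], 0.65)]
tray_knob []
bar_a [([357.8, 276.9, 39.1, 11.5], 0.85), ([362.7, 248.0, 40.8, 9.8], 0.68), ([161.7, 158.6, 94.9, 31.3], 0.64)]
scrap [([361.0, 215.2, 15.6, 12.9], 0.49)]
bar_a [([305.4, 152.2, 23.4, 25.5], 0.81), ([275.4, 162.7, 23.5, 25.4], 0.55)]
scrap [([281.1, 167.6, 125.8, 73.6], 0.63)]
```

View pics/t2.png

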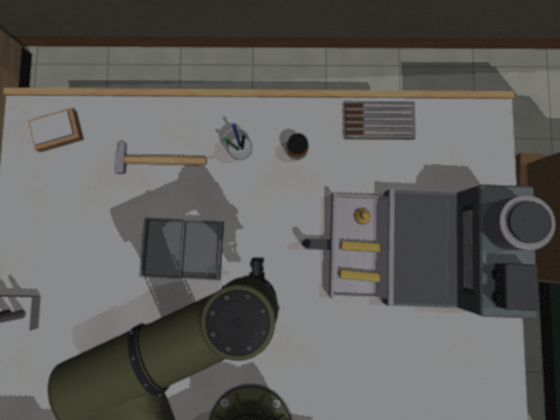

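View pics/t2a.png

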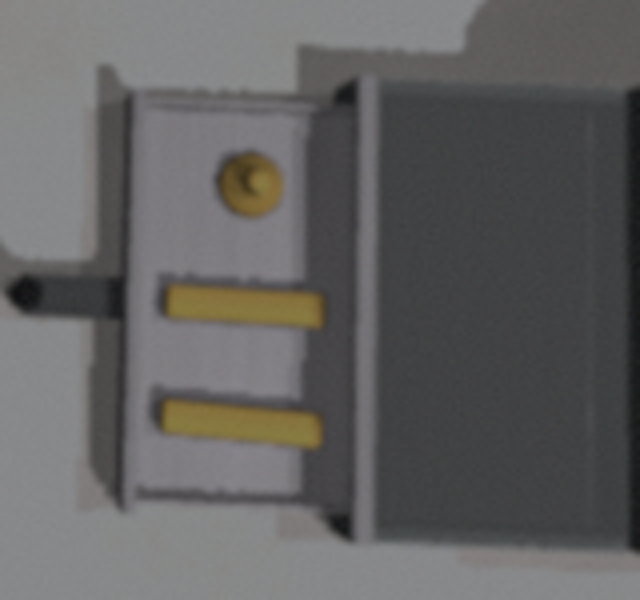

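View pics/s2.png

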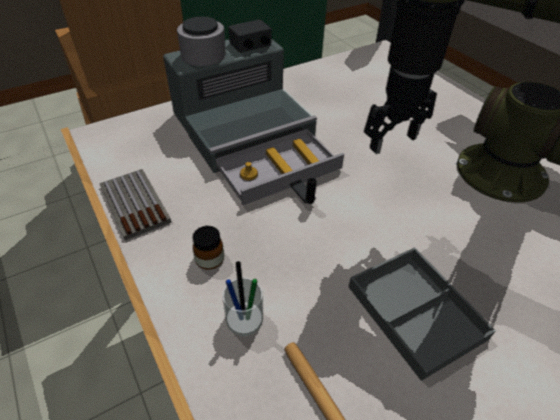

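Run:
```python
from h import *
from cell import ctrl,viewer
np.set_printoptions(precision=4,suppress=True)
t=viewer.read_camera("top"); sc=viewer.read_camera("scene")
hsv=cv2.cvtColor(t["img"],cv2.COLOR_RGB2HSV)
m=cv2.inRange(hsv,(15,120,60),(40,255,255)); m[:, :310]=0; m[:,450:]=0
cs,_=cv2.findContours(m,cv2.RETR_EXTERNAL,cv2.CHAIN_APPROX_NONE)
for c in cs:
    if cv2.contourArea(c)<40: continue
    w=np.array([back(t,*q[0],.032)[:2] for q in c],np.float32)*1000
    print("blob",cv2.minAreaRect(w))
za=lambda x,y:(300+x/4,170+y/4)
for b in ([(170,285),(323,293),(323,325),(168,318)],[(164,402),(322,415),(321,446),(162,430)]):
    P=np.array([back(t,*za(*c),.032) for c in b]); print(P[:,:2].tolist(), P.mean(0), "yaw dir",((P[0]+P[3])-(P[1]+P[2]))/2)
print("knob",back(t,*za(27,293),.082))
print("scrap",back(t,*za(250,186),.025))
# compare scene predictions
for X in [(.49,-.30,.032)]: print(proj(sc,X))
s=ctrl.read_state();print(s["eef_pos"],jaw(s["orientation"])[:,2],s["joints"])
```

```text
blob ((415.80792236328125, -293.910888671875), (105.24100494384766, 20.896913528442383), 84.41732788085938)
blob ((495.8064880371094, -297.46533203125), (105.23712921142578, 20.72415542602539), 85.89013671875)
blob ((579.2075805664062, -302.4272155761719), (35.93695831298828, 36.37400436401367), 89.54019927978516)
[[0.5074684322940447, -0.24678395080536325], [0.5031454772197661, -0.35173365117426114], [0.4812560290022647, -0.3514209765226596], [0.4848293658276123, -0.24530773225668576]] [ 0.4942 -0.2988  0.032 ] yaw dir [0.0039 0.1055 0.    ]
[[0.4276317140132135, -0.24232194504264642], [0.420154558956095, -0.3498683608557217], [0.39926204134173304, -0.348892726026648], [0.4086932596108327, -0.24087946312332678]] [ 0.4139 -0.2955  0.032 ] yaw dir [0.0085 0.1078 0.    ]
knob [ 0.5001 -0.1456  0.082 ]
scrap [ 0.5771 -0.3038  0.025 ]
(np.float64(279.30469054674955), np.float64(158.3032927320833))
[ 0.3924 -0.0341  0.1802] [-0.9998  0.0189  0.0006] [ 0.4356 -0.5444 -0.4469 -0.     -1.669  -0.4544]
```

```bash
python3 -m handwheel '[[[0.5,-4,0],-1],[[1,-8,0],-2],[[1.5,-12,0],-3],[[2,-16,0],-4],[[2.3,-19,0],-4]]' 100; python3 -m handwheel '[[[0,-4,0],0],[[0,-7.1,0],0],[[0,-7.1,-2],0],[[0,-7.1,-4],0],[[0,-7.1,-6],0]]'; python3 -m handwheel '[[[0,0,0],0],[[0,0,0],0],[[0,0,0],0]]'
python3 - <<'E'
from h import *
from cell import ctrl,viewer
np.set_printoptions(precision=4,suppress=True)
s=ctrl.read_state();print(s["eef_pos"],jaw(s["orientation"])[:,2],s["grip_width"])
p=viewer.read_camera("scene"); cv2.imwrite("pics/s3.png",cv2.resize(p["img"][80:260,180:420,::-1],None,fx=3,fy=3))
s=ctrl.read_state();print(s["eef_pos"])
E
```

```text
clock: 6.45
eef_pos: [0.4151, -0.2266, 0.1801]
orientation: [0.522, -0.522, -0.477, 0.477]
force: [-0.4, 0.9, 0.6]
grip_width: 0.0519
clock: 6.87
eef_pos: [0.415, -0.2957, 0.1192]
orientation: [0.522, -0.522, -0.477, 0.477]
force: [0.4, 0.5, 1.7]
grip_width: 0.052
clock: 7.12
eef_pos: [0.4159, -0.2951, 0.1218]
orientation: [-0.521, 0.522, 0.478, -0.478]
force: [-0.7, 0.1, -0.3]
grip_width: 0.0522
[ 0.4159 -0.2951  0.1218] [-0.9962  0.0872 -0.0012] 0.052172662117390786
[ 0.4162 -0.295   0.1222]
```

View pics/s3.png

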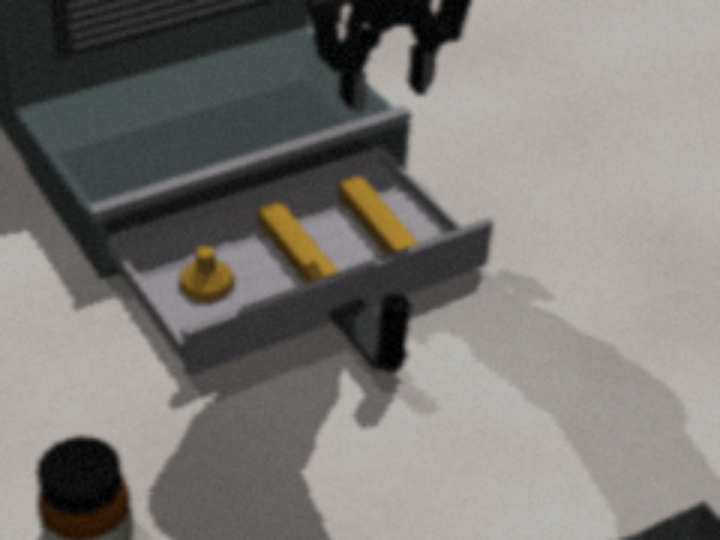

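```bash
python3 -m handwheel '[[[0,0,-3],0],[[0,0,-6],0],[[0,0,-8],0],[[0,0,-9.5],0],[[0,0,-10.4],0]]'; python3 -m handwheel '[[[0,0,0],0],[[0,0,0],0]]';python3 -m handwheel '[[[0,0,-0.2],0],[[0,0,-0.2],0],[[0,0,-0.2],0],[[0,0,-0.2],0],[[0,0,-0.2],0]]' 255; python3 -m handwheel '[[[0,0,0],0],[[0,0,0],0],[[0,0,0],0]]'
```

```text
clock: 7.58
eef_pos: [0.4154, -0.2943, 0.0157]
orientation: [0.521, -0.521, -0.478, 0.478]
force: [0.1, 0.1, 0.4]
grip_width: 0.0522
clock: 7.75
eef_pos: [0.4161, -0.2948, 0.0176]
orientation: [-0.521, 0.522, 0.478, -0.478]
force: [0.7, 0.7, -0.1]
grip_width: 0.052
clock: 8.17
eef_pos: [0.4157, -0.2946, 0.0148]
orientation: [-0.521, 0.522, 0.478, -0.478]
force: [-0.4, -1.2, -0.5]
grip_width: 0.0001
clock: 8.42
eef_pos: [0.4155, -0.2945, 0.0144]
orientation: [0.521, -0.521, -0.478, 0.478]
force: [-0.8, -0.3, -0.0]
grip_width: 0.0001
```

Run:
```python
from h import *
from cell import ctrl,viewer
p=viewer.read_camera("scene"); cv2.imwrite("pics/s4.png",cv2.resize(p["img"][80:230,200:400,::-1],None,fx=4,fy=4,interpolation=cv2.INTER_CUBIC))
p=viewer.read_camera("top"); cv2.imwrite("pics/t4.png",cv2.resize(p["img"][170:320,300:500,::-1],None,fx=4,fy=4,interpolation=cv2.INTER_CUBIC))
```

```text
(no output)
```

View pics/s4.png

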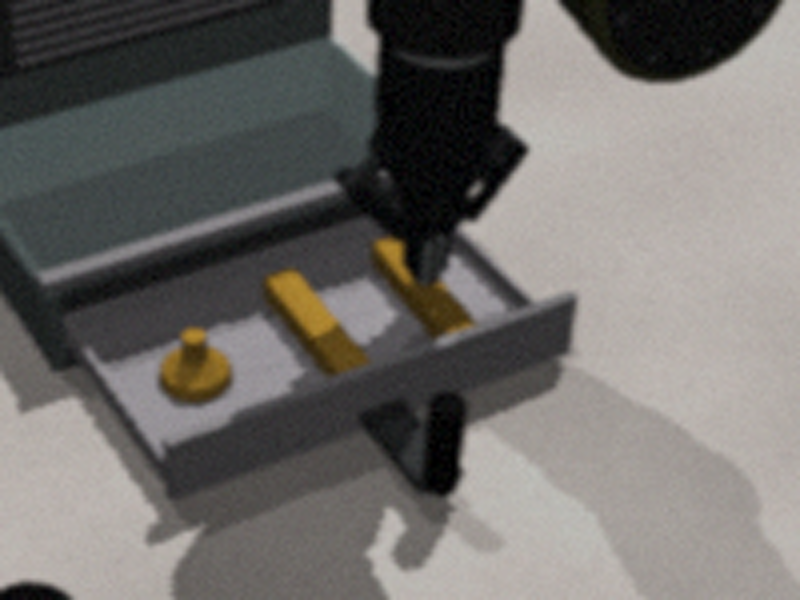

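View pics/t4.png

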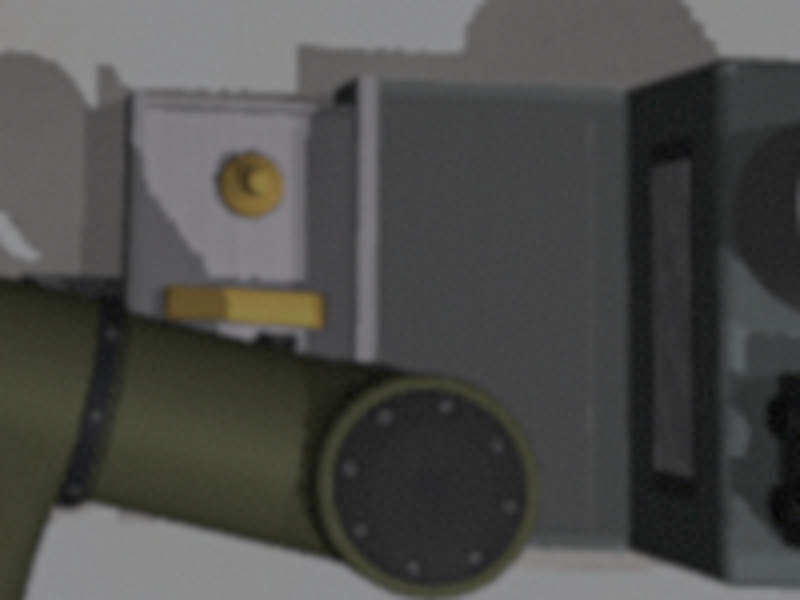

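Run:
```python
from h import *
from cell import ctrl,viewer
s=ctrl.read_state(); print(np.round(s["eef_pos"],4),np.round(s["force"],1), s["joints"])
p=viewer.read_camera("scene")
for X in [s["eef_pos"],(.4155,-.2945,.032),(.4155,-.2945,.045),(.4155,-.24,.032),(.4155,-.35,.032)]:
    u,v=proj(p,X); print(X,(u-200)*4,(v-80)*4)
# knob/top prediction
```

```text
[ 0.4154 -0.2945  0.0143] [-0.5  0.1 -0.2] [-2.20480589e-01 -1.40416721e-01 -4.46342166e-01  5.88290910e-05
 -1.26502341e+00  1.33221645e-01]
[ 0.41542562 -0.29450292  0.01430679] 417.9208763609604 302.85170790948735
(0.4155, -0.2945, 0.032) 419.3533052623552 281.665952345125
(0.4155, -0.2945, 0.045) 420.4949338487072 265.7701129735792
(0.4155, -0.24, 0.032) 466.4293658656163 328.0447678816156
(0.4155, -0.35, 0.032) 374.1093221809965 237.0920793706929
```

```bash
python3 -m handwheel '[[[0,0,4],0],[[0,0,8],0],[[0,0,12],0],[[0,3,15],0],[[0,7,15],0]]'; python3 -m handwheel '[[[0,3,0],0],[[0,6,0],0],[[0,9,0],0],[[0,12,0],0],[[0,12,0],0]]'; python3 -m handwheel '[[[0,0,0],0],[[0,0,0],0],[[0,0,0],0]]'
python3 - <<'E'
from h import *
from cell import ctrl,viewer
p=viewer.read_camera("scene");s=ctrl.read_state()
cv2.imwrite("pics/s5.png",p["img"][:,:,::-1])
cv2.imwrite("pics/s5a.png",cv2.resize(p["img"][40:190,280:480,::-1],None,fx=4,fy=4,interpolation=cv2.INTER_CUBIC))
t=viewer.read_camera("top")
cv2.imwrite("pics/t5.png",t["img"][:,:,::-1])
e=np.array(s["eef_pos"]); print(e,s["grip_width"])
for dz in (0,.018,.04): print(dz,proj(p,e+[0,0,dz]),proj(t,e+[0,0,dz]), (np.array(proj(p,e+[0,0,dz]))-[280,40])*4)
for X in [(.4162-.026,-.295,.122),(.4162+.026,-.295,.122),(.4162-.026,-.295,.142),(.4162+.026,-.295,.142)]: print((np.array(proj(p,X))-[180,80])*3)
E
```

```text
clock: 8.98
eef_pos: [0.4173, -0.2267, 0.1716]
orientation: [-0.519, 0.526, 0.478, -0.475]
force: [1.6, 1.5, 0.7]
grip_width: 0.0003
clock: 9.4
eef_pos: [0.4157, -0.1008, 0.1646]
orientation: [0.52, -0.52, -0.48, 0.478]
force: [0.3, 0.1, -0.0]
grip_width: 0.0003
clock: 9.65
eef_pos: [0.4154, -0.1052, 0.1643]
orientation: [0.522, -0.522, -0.477, 0.478]
force: [0.1, -0.2, -0.7]
grip_width: 0.0003
[ 0.4153489  -0.10530847  0.16424899] 0.00017254595518395138
0 (np.float64(356.9449499257131), np.float64(149.16849367118758)) (np.float64(291.67937284771915), np.float64(278.03408955736256)) [307.7797997  436.67397468]
0.018 (np.float64(358.1583847343123), np.float64(142.38414284203637)) (np.float64(291.8087029892991), np.float64(278.6067814848849)) [312.63353894 409.53657137]
0.04 (np.float64(359.68828098215585), np.float64(133.83044650497874)) (np.float64(291.97385310261654), np.float64(279.3380892494238)) [318.75312393 375.32178602]
[405.89641861 115.43583887]
[353.04561577 133.60307624]
[407.70522706  94.79352782]
[354.17004741 112.84294463]
```

View pics/s5a.png

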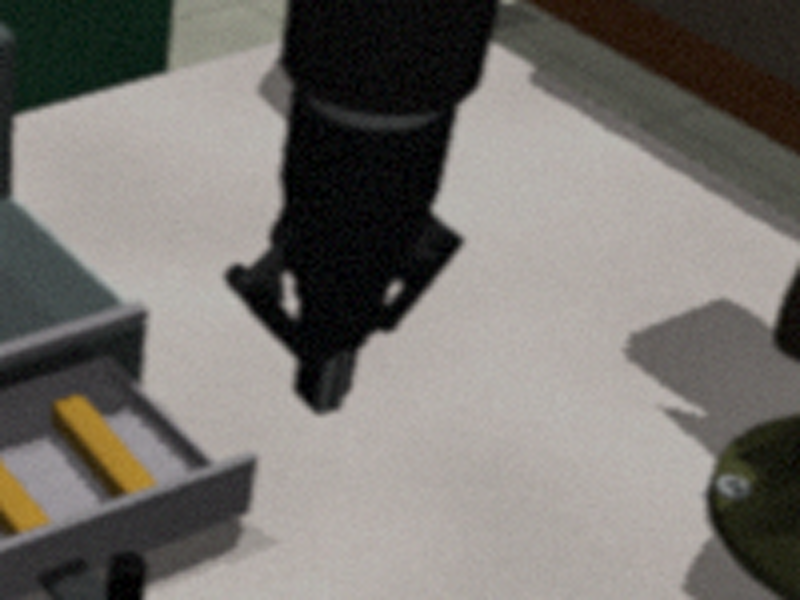

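View pics/t5.png

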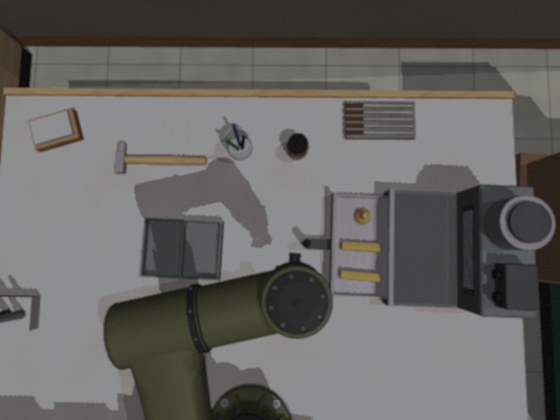

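```bash
python3 -m handwheel '[[[0,-4,0],0],[[0,-8,0],0],[[0,-12,0],0],[[0,-16,0],0],[[0,-19,0],0]]' 100; python3 -m handwheel '[[[0,0,-4],0],[[0,0,-7.5],0],[[0,0,-11],0],[[0,0,-12.5],0],[[0,0,-13.4],0]]'; python3 -m handwheel '[[[0,0,-0.5],0],[[0,0,-1],0],[[0,0,-1.5],0],[[0,0,-2],0],[[0,0,-2],0]]';  python3 -m handwheel '[[[0,0,-0.5],0],[[0,0,-1.0],0],[[0,0,-1.2],0],[[0,0,-1.2],0]]'
python3 - <<'E'
from h import *
from cell import ctrl,viewer
p=viewer.read_camera("scene"); cv2.imwrite("pics/s6.png",cv2.resize(p["img"][80:230,200:400,::-1],None,fx=4,fy=4,interpolation=cv2.INTER_CUBIC))
s=ctrl.read_state(); print(s["eef_pos"],s["force"])
E
```

```text
clock: 10.17
eef_pos: [0.4144, -0.298, 0.164]
orientation: [0.522, -0.522, -0.477, 0.477]
force: [0.4, 1.2, 0.0]
grip_width: 0.052
clock: 10.58
eef_pos: [0.4131, -0.2948, 0.0268]
orientation: [0.524, -0.52, -0.476, 0.478]
force: [-0.8, -0.3, -0.3]
grip_width: 0.0516
clock: 11.0
eef_pos: [0.4154, -0.2944, 0.01]
orientation: [0.521, -0.521, -0.478, 0.478]
force: [-0.7, -0.0, 0.6]
grip_width: 0.0517
clock: 11.33
eef_pos: [0.4151, -0.2943, -0.0024]
orientation: [0.522, -0.521, -0.478, 0.478]
force: [0.3, 0.1, -0.2]
grip_width: 0.052
[ 0.41527177 -0.2944339  -0.00193855] [-0.77727134 -0.17714955  0.27198077]
```

View pics/s6.png

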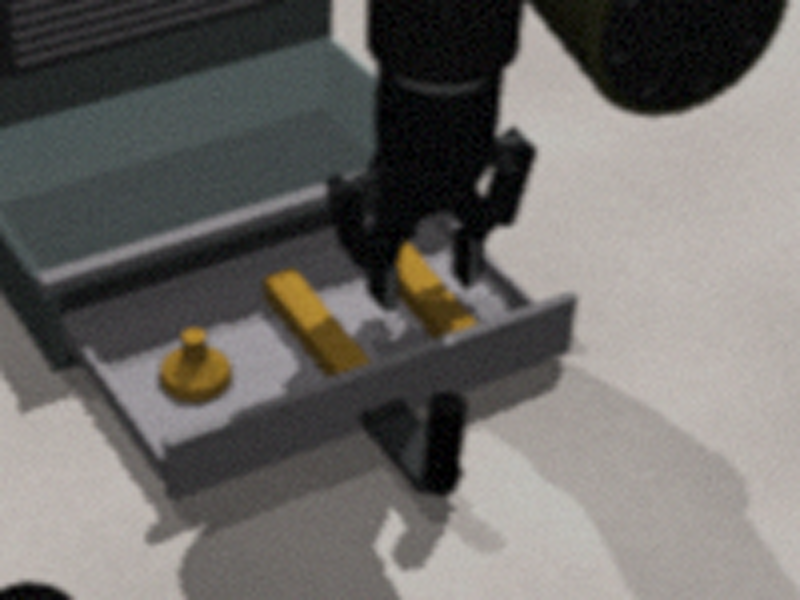

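```bash
python3 -m handwheel '[[[0,0,0],0],[[0,0,0],0],[[0,0,0],0],[[0,0,0],0],[[0,0,0],0]]' 255; python3 -m handwheel '[[[0,0,0],0],[[0,0,0],0],[[0,0,0],0]]'; python3 -m handwheel '[[[0,0,0.5],0],[[0,0,1.5],0],[[0,0,2.5],0],[[0,0,3],0],[[0,0,3],0]]';python3 - <<'E'
from h import *
from cell import ctrl,viewer
p=viewer.read_camera("scene"); cv2.imwrite("pics/s7.png",cv2.resize(p["img"][80:230,200:400,::-1],None,fx=4,fy=4,interpolation=cv2.INTER_CUBIC))
s=ctrl.read_state(); print(s["eef_pos"],s["force"],s["moment"],s["joints"],jaw(s["orientation"]))
E
```

```text
clock: 11.8
eef_pos: [0.4155, -0.2947, -0.0011]
orientation: [-0.521, 0.521, 0.478, -0.478]
force: [-2.6, 1.4, 4.2]
grip_width: 0.0224
clock: 12.05
eef_pos: [0.4156, -0.2947, -0.0011]
orientation: [-0.521, 0.522, 0.478, -0.478]
force: [-2.1, -0.2, 6.0]
grip_width: 0.0224
clock: 12.47
eef_pos: [0.4165, -0.2948, 0.0302]
orientation: [-0.52, 0.522, 0.478, -0.477]
force: [0.3, 0.1, -4.6]
grip_width: 0.0223
[ 0.41603638 -0.2945691   0.02913852] [-0.12042144  0.46593682 -6.60471623] [ 0.04674192  0.00077385 -0.00966355] [-2.20471477e-01 -1.52258595e-01 -4.28730860e-01 -1.23771931e-04
 -1.29274124e+00  1.33207623e-01] [[ 8.71869667e-02  1.57053691e-03 -9.96190728e-01]
 [ 9.96191962e-01 -2.30009790e-04  8.71867120e-02]
 [-9.22036709e-05 -9.99998740e-01 -1.58461010e-03]]
```

View pics/s7.png

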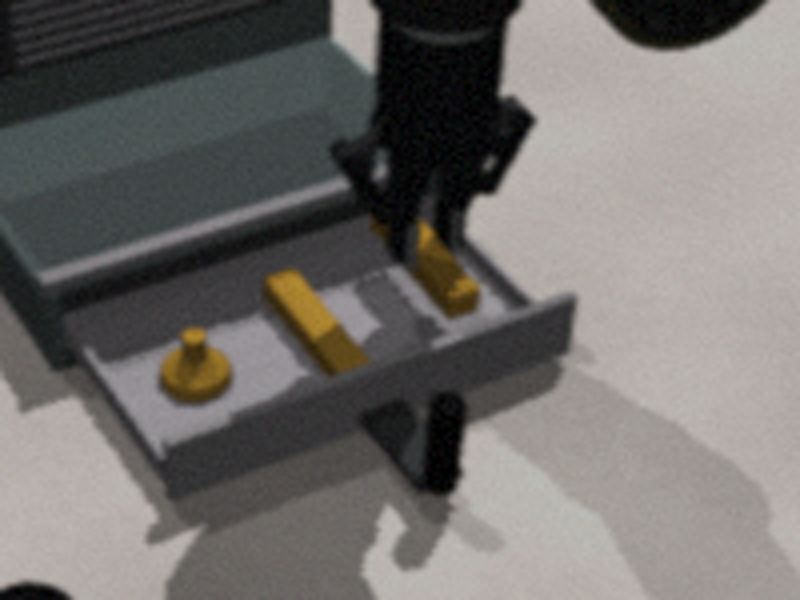

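```bash
python3 -m handwheel '[[[0,0,2],0],[[0,0,5],0],[[0,1,8],0],[[0,2.5,10],0],[[0,5,11],0]]'; python3 -m handwheel '[[[0.5,3.5,0],7],[[1,7,0],14],[[1.5,10.5,0],21],[[2,14,0],28],[[2.5,17.5,0],35]]'; python3 -m handwheel '[[[0.5,3.5,0],7],[[1,7,0],14],[[1.5,10.5,0],21],[[2,14,0],28],[[2.5,17.5,0],35]]'; python3 -m handwheel '[[[0.5,3.5,0],7],[[1,7,0],14],[[1.5,10.5,0],21],[[1.8,13,0],23.5],[[1.8,14.1,0],23.5]]'; python3 -m handwheel '[[[0,0,0],0],[[0,0,0],0],[[0,0,0],0]]'
python3 - <<'E'
from h import *
from cell import ctrl,viewer
np.set_printoptions(precision=4,suppress=True)
p=viewer.read_camera("scene"); cv2.imwrite("pics/s8.png",p["img"][:,:,::-1])
t=viewer.read_camera("top"); cv2.imwrite("pics/t8.png",t["img"][:,:,::-1])
for l in ["tote"]:
  for c in (p,t): print([(np.round(d["rect"],1).tolist(),round(d["confidence"],2)) for d in viewer.look_for(c,l)][:1])
s=ctrl.read_state(); print(s["eef_pos"],s["force"],s["grip_width"],s["joints"],jaw(s["orientation"])[:,2])
E
```

```text
clock: 12.93
eef_pos: [0.4161, -0.2455, 0.1413]
orientation: [-0.521, 0.523, 0.478, -0.477]
force: [1.9, 1.2, -4.8]
grip_width: 0.0221
clock: 13.35
eef_pos: [0.4401, -0.0677, 0.1379]
orientation: [-0.352, 0.352, 0.614, -0.613]
force: [1.0, -0.6, -4.9]
grip_width: 0.0221
clock: 13.77
eef_pos: [0.465, 0.1074, 0.1379]
orientation: [-0.151, 0.151, 0.691, -0.691]
force: [2.0, -0.6, -5.3]
grip_width: 0.022
clock: 14.18
eef_pos: [0.4829, 0.2494, 0.1367]
orientation: [0.008, -0.007, -0.707, 0.707]
force: [0.4, -0.2, -5.5]
grip_width: 0.0221
clock: 14.43
eef_pos: [0.4833, 0.2457, 0.138]
orientation: [0.01, -0.009, -0.707, 0.707]
force: [1.5, -0.4, -4.7]
grip_width: 0.0219
[([421.8, 314.6, 143.7, 130.2], 0.95)]
[([183.2, 248.3, 85.6, 59.0], 0.93)]
[0.4836 0.2457 0.1386] [-0.1501  0.5347 -4.619 ] 0.022363901219231146 [ 0.8409 -0.111  -0.1896  0.0001 -1.4918  0.7025] [-0.0274 -0.9996 -0.0002]
```

View pics/s8.png

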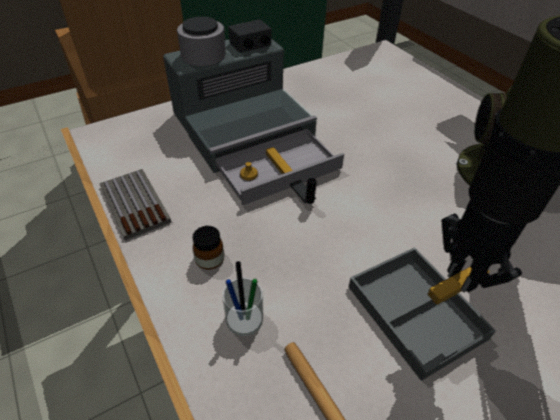

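View pics/t8.png

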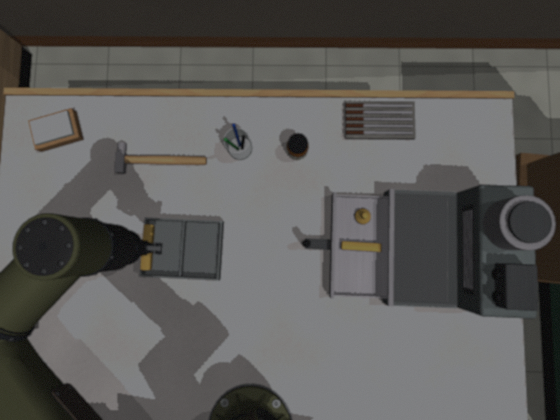

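Run:
```python
from h import *
from cell import ctrl,viewer
np.set_printoptions(precision=4,suppress=True)
p=viewer.read_camera("scene");t=viewer.read_camera("top")
a,b=p["img"],t["img"]
cv2.imwrite("pics/z8.png",np.vstack([cv2.resize(a[220:370,340:500,::-1],None,fx=2.8,fy=2,interpolation=cv2.INTER_CUBIC)[:, :448],cv2.resize(b[200:300,100:260,::-1],None,fx=2.8,fy=2.8,interpolation=cv2.INTER_CUBIC)]))
for im,c,n in((a,p,"s"),(b,t,"t")):
    m=cv2.inRange(cv2.cvtColor(im,cv2.COLOR_RGB2HSV),(14,120,50),(40,255,255))
    m=m.copy()
    if n=="s": m[:, :400]=0
    else: m[:,:100]=0; m[:,200:]=0; m[:215]=0
    cs,_=cv2.findContours(m,cv2.RETR_EXTERNAL,cv2.CHAIN_APPROX_NONE)
    for k in cs:
        if cv2.contourArea(k)>20: print(n,cv2.boundingRect(k),cv2.minAreaRect(k))
for z in (.138,.16,.17):
    for dx in(-.055,0,.055): print(z,dx,proj(p,(.4836+dx,.2457,z)),proj(t,(.4836+dx,.2457,z)))
```

```text
s (428, 267, 44, 37) ((451.9458312988281, 284.98406982421875), (18.435810089111328, 50.67852020263672), 61.38954162597656)
t (141, 253, 11, 17) ((146.0, 261.0), (16.0, 10.0), 90.0)
t (143, 224, 11, 19) ((148.10394287109375, 232.9604034423828), (8.95533561706543, 17.612157821655273), 5.710592269897461)
0.138 -0.055 (np.float64(477.48651290514607), np.float64(276.00241700012066)) (np.float64(150.10345914487257), np.float64(270.06703603212884))
0.138 0 (np.float64(454.1786488952381), np.float64(289.8605647304169)) (np.float64(151.0787926166514), np.float64(247.81043005184017))
0.138 0.055 (np.float64(429.5569691758764), np.float64(304.4998673612332)) (np.float64(152.0432664736385), np.float64(225.8016348711508))
0.16 -0.055 (np.float64(482.006706607377), np.float64(268.1775839979477)) (np.float64(146.95699243640604), np.float64(270.5599005803163))
0.16 0 (np.float64(458.30345303510853), np.float64(282.12684459396246)) (np.float64(147.97295079705103), np.float64(247.7847091147414))
0.16 0.055 (np.float64(433.23330637259465), np.float64(296.8805157686596)) (np.float64(148.9773365711337), np.float64(225.26894548097496))
0.17 -0.055 (np.float64(484.1271068657495), np.float64(264.50699397182984)) (np.float64(145.4777754822711), np.float64(270.7916060656498))
0.17 0 (np.float64(460.24007724323496), np.float64(278.4958092460385)) (np.float64(146.5131124423311), np.float64(247.7726195066167))
0.17 0.055 (np.float64(434.96097496333687), np.float64(293.2998555288803)) (np.float64(147.53653125446047), np.float64(225.01861304353935))
```

View pics/z8.png

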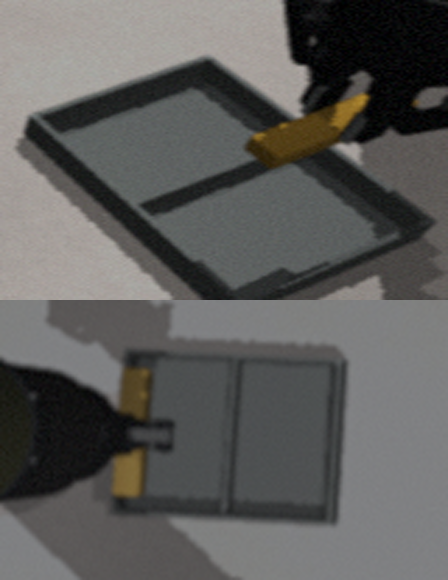

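```bash
python3 -m handwheel '[[[0,0,-3],0],[[0,0,-6],0],[[0,0,-9],0],[[0,0,-11],0],[[0,0,-12.5],0]]'; python3 -m handwheel '[[[0,0,-0.4],0],[[0,0,-0.8],0],[[0,0,-1.1],0],[[0,0,-1.3],0],[[0,0,-1.3],0]]'; python3 -m handwheel '[[[0,0,-0.2],0],[[0,0,-0.4],0],[[0,0,-0.5],0],[[0,0,-0.5],0]]'
```

```text
clock: 15.15
eef_pos: [0.4823, 0.2453, 0.0106]
orientation: [0.01, -0.009, -0.706, 0.708]
force: [0.7, 1.0, -4.8]
grip_width: 0.0225
clock: 15.57
eef_pos: [0.4838, 0.2468, 0.001]
orientation: [-0.009, 0.01, 0.707, -0.707]
force: [-0.4, 0.1, -5.1]
grip_width: 0.0219
clock: 15.9
eef_pos: [0.4833, 0.2464, -0.0049]
orientation: [0.009, -0.009, -0.707, 0.707]
force: [-0.5, 0.2, -5.9]
grip_width: 0.0221
```

```bash
python3 -m handwheel '[[[0,0,-0.15],0],[[0,0,-0.15],0],[[0,0,-0.15],0]]';  python3 -m handwheel '[[[0,0,-0.15],0],[[0,0,-0.15],0],[[0,0,-0.15],0]]'
python3 - <<'E'
from h import *
from cell import ctrl,viewer
p=viewer.read_camera("scene"); cv2.imwrite("pics/s9.png",cv2.resize(p["img"][220:370,340:500,::-1],None,fx=4,fy=4,interpolation=cv2.INTER_CUBIC))
E
```

```text
clock: 16.15
eef_pos: [0.4834, 0.2465, -0.0062]
orientation: [0.009, -0.009, -0.707, 0.707]
force: [-0.3, -0.0, -5.0]
grip_width: 0.0224
clock: 16.4
eef_pos: [0.4834, 0.2464, -0.0078]
orientation: [0.009, -0.009, -0.707, 0.707]
force: [0.5, -0.1, -5.0]
grip_width: 0.0221
```

View pics/s9.png

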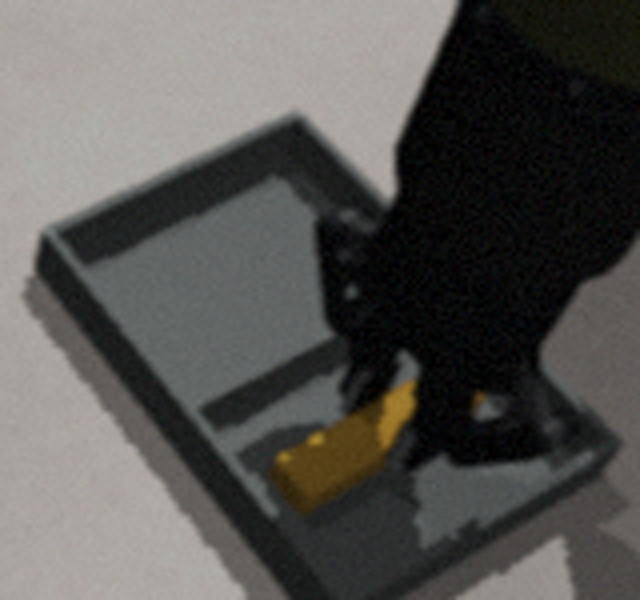

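Still floating slightly (a shadow gap under it, full weight on the wrist). Going down in small steps.

```bash
python3 -m handwheel '[[[0,0,-0.1],0],[[0,0,-0.2],0],[[0,0,-0.2],0]]';  python3 -m handwheel '[[[0,0,-0.1],0],[[0,0,-0.2],0],[[0,0,-0.2],0]]'
```

```text
clock: 16.7
eef_pos: [0.4838, 0.2466, -0.0081]
orientation: [0.009, -0.009, -0.707, 0.707]
force: [-5.0, -2.6, 4.0]
grip_width: 0.0223
clock: 16.95
eef_pos: [0.4843, 0.2468, -0.0081]
orientation: [-0.008, 0.01, 0.707, -0.707]
force: [-9.3, -3.7, 13.3]
grip_width: 0.0219
```

```bash
python3 -m handwheel '[[[0,0,0.25],0],[[0,0,0.25],0]]'; python3 -m handwheel '[[[0,0,0],0],[[0,0,0],0],[[0,0,0],0],[[0,0,0],0]]' 130;  python3 -m handwheel '[[[0,0,1],0],[[0,0,3],0],[[0,0,6],0],[[0,0,10],0],[[0,-3,13],0]]'; python3 -m handwheel '[[[0,-4,0],-7],[[0,-8,0],-14],[[0,-12,0],-21],[[0,-16,0],-28],[[0,-20,0],-35]]'
python3 - <<'E'
from h import *
from cell import ctrl,viewer
p=viewer.read_camera("scene"); cv2.imwrite("pics/s10.png",p["img"][:,:,::-1])
p=viewer.read_camera("top"); cv2.imwrite("pics/t10.png",p["img"][:,:,::-1])
s=ctrl.read_state(); print(s["eef_pos"],s["force"],s["grip_width"],jaw(s["orientation"])[:,2])
E
```

```text
clock: 17.12
eef_pos: [0.4839, 0.247, -0.0081]
orientation: [-0.009, 0.01, 0.707, -0.707]
force: [-4.5, 0.4, 2.8]
grip_width: 0.0224
clock: 17.45
eef_pos: [0.4837, 0.2465, -0.009]
orientation: [0.009, -0.009, -0.707, 0.707]
force: [0.5, 0.1, -0.6]
grip_width: 0.0416
clock: 17.87
eef_pos: [0.484, 0.2192, 0.1238]
orientation: [-0.007, 0.009, 0.707, -0.707]
force: [0.6, -0.3, 1.0]
grip_width: 0.0418
clock: 18.28
eef_pos: [0.4833, 0.0153, 0.1216]
orientation: [-0.223, 0.224, 0.671, -0.671]
force: [2.0, -0.1, -0.3]
grip_width: 0.0419
[0.48339241 0.01260167 0.12175272] [-0.62418519 -0.48998913  0.21746563] 0.04175994165236752 [-6.02221333e-01 -7.98328984e-01 -5.47104402e-04]
```

View pics/s10.png

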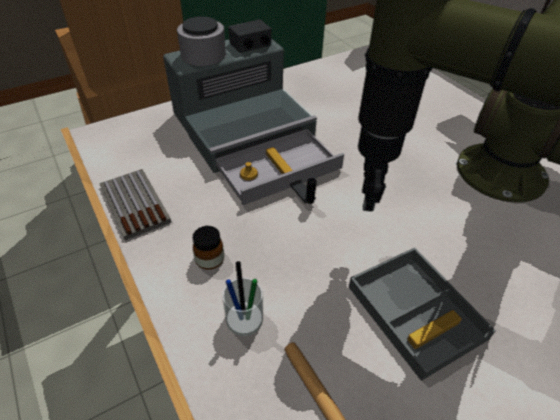

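View pics/t10.png

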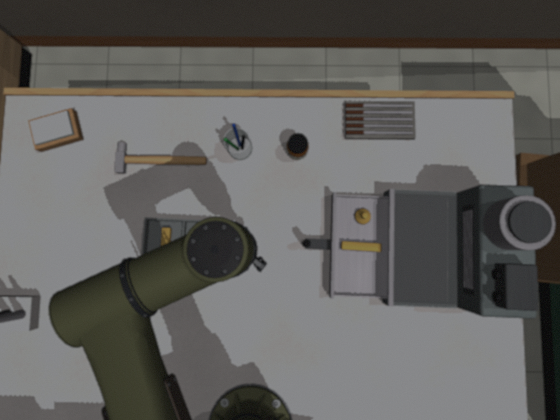

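```bash
python3 -m handwheel '[[[0,-4,0],-7],[[0.3,-8,0],-14],[[0.6,-12,0],-21],[[0.9,-16,0],-28],[[1.2,-20,0],-35]]' 100; python3 -m handwheel '[[[0,-4,0],-7],[[0,-8,0],-14],[[0,-11.1,0],-21],[[0,-11.1,0],-21],[[0,-11.1,0],-21]]'; python3 -m handwheel '[[[0,0,-3],0],[[0,0,-5],0],[[0,0,-6.5],0],[[0,0,-7],0],[[0,0,-7],0]]'
python3 - <<'E'
from h import *
from cell import ctrl,viewer
p=viewer.read_camera("scene"); cv2.imwrite("pics/s11.png",cv2.resize(p["img"][80:230,200:400,::-1],None,fx=4,fy=4,interpolation=cv2.INTER_CUBIC))
s=ctrl.read_state(); print(s["eef_pos"],s["force"],s["grip_width"],jaw(s["orientation"])[:,2])
E
```

```text
clock: 18.8
eef_pos: [0.4956, -0.1847, 0.1214]
orientation: [-0.414, 0.415, 0.573, -0.573]
force: [1.0, -0.5, 0.7]
grip_width: 0.052
clock: 19.22
eef_pos: [0.4951, -0.2953, 0.1203]
orientation: [0.511, -0.511, -0.488, 0.489]
force: [0.1, -0.3, 0.7]
grip_width: 0.0522
clock: 19.63
eef_pos: [0.4951, -0.2927, 0.0494]
orientation: [0.511, -0.51, -0.489, 0.49]
force: [-0.4, 0.3, 0.2]
grip_width: 0.0522
[ 0.49580511 -0.29330453  0.05092963] [-0.43570361 -0.21184962  0.17387968] 0.05178242547145634 [-9.99137102e-01  4.15337199e-02  3.00887868e-05]
```

View pics/s11.png

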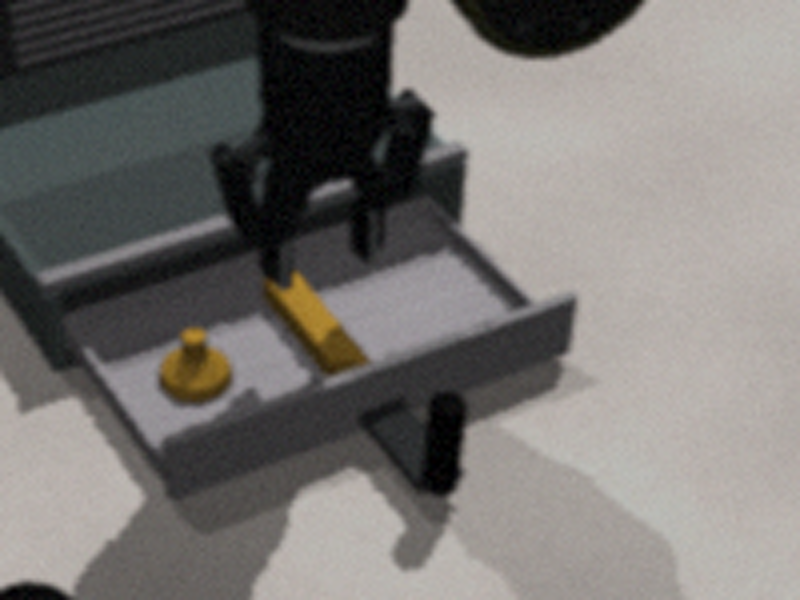

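```bash
python3 -m handwheel '[[[0,-0.4,-1.5],0],[[0,-0.4,-3],0],[[0,-0.4,-4.3],0],[[0,-0.4,-5.2],0],[[0,-0.4,-5.2],0]]'; python3 -m handwheel '[[[0,0,0],0],[[0,0,0],0],[[0,0,0],0],[[0,0,0],0],[[0,0,0],0]]' 255; python3 -m handwheel '[[[0,0,0],0],[[0,0,0],0],[[0,0,0],0]]'; python3 -m handwheel '[[[0,0,0.5],0],[[0,0,1.5],0],[[0,0,2.5],0],[[0,0,3],0],[[0,0,3],0]]';python3 - <<'E'
from h import *
from cell import ctrl,viewer
p=viewer.read_camera("scene"); cv2.imwrite("pics/s12.png",cv2.resize(p["img"][80:230,200:400,::-1],None,fx=4,fy=4,interpolation=cv2.INTER_CUBIC))
s=ctrl.read_state(); print(s["eef_pos"],s["force"],s["moment"],s["joints"],jaw(s["orientation"])[:,2])
E
```

```text
clock: 20.1
eef_pos: [0.4947, -0.2974, -0.0033]
orientation: [0.512, -0.51, -0.489, 0.489]
force: [0.2, 1.0, -0.1]
grip_width: 0.0524
clock: 20.52
eef_pos: [0.4962, -0.2984, -0.0002]
orientation: [-0.51, 0.511, 0.489, -0.489]
force: [-1.1, 2.1, 5.6]
grip_width: 0.0224
clock: 20.77
eef_pos: [0.4962, -0.2984, -0.0002]
orientation: [-0.51, 0.511, 0.489, -0.489]
force: [-0.8, 1.0, 5.9]
grip_width: 0.022
clock: 21.18
eef_pos: [0.4965, -0.2984, 0.0304]
orientation: [-0.51, 0.512, 0.489, -0.489]
force: [0.4, -0.1, -3.2]
grip_width: 0.0221
[ 0.49604929 -0.29805083  0.02926888] [ 0.25995787  0.48568957 -3.86720695] [-0.0179194   0.0196509  -0.02614247] [-1.94628219e-01  3.61763348e-02 -2.48318584e-01 -3.75103541e-05
 -1.28459667e+00  1.51012339e-01] [-0.9990471   0.04361235 -0.00169075]
```

View pics/s12.png

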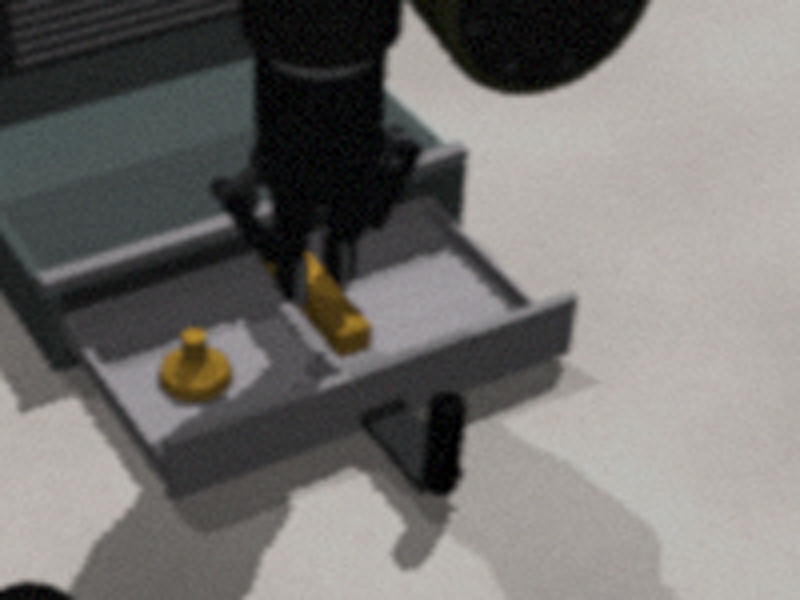

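```bash
python3 -m handwheel '[[[0,0,2],0],[[0,0,5],0],[[0,1,8],0],[[0,2.5,10],0],[[0,5,11],0]]'; python3 -m handwheel '[[[0,3,0],7],[[-0.3,6,0],14],[[-0.6,9,0],21],[[-0.9,12,0],28],[[-1.2,15,0],35]]'; python3 -m handwheel '[[[0,3,0],7],[[0,6,0],14],[[0,9,0],21],[[-0.2,12,0],28],[[-0.3,15,0],35]]'; python3 -m handwheel '[[[0,3,0],7],[[0,6,0],14],[[0,8,0],21],[[0,8.8,0],21],[[0,8.8,0],21]]'; python3 -m handwheel '[[[0,0,-3],0],[[0,0,-6],0],[[0,0,-8],0],[[0,0,-9],0],[[0,0,-9],0]]'
python3 - <<'E'
from h import *
from cell import ctrl,viewer
np.set_printoptions(precision=4,suppress=True)
p=viewer.read_camera("scene"); cv2.imwrite("pics/s13.png",cv2.resize(p["img"][220:400,330:510,::-1],None,fx=3.3,fy=3.3,interpolation=cv2.INTER_CUBIC))
t=viewer.read_camera("top"); cv2.imwrite("pics/t13.png",cv2.resize(t["img"][200:300,100:260,::-1],None,fx=4,fy=4,interpolation=cv2.INTER_CUBIC))
s=ctrl.read_state(); print(s["eef_pos"],s["force"],s["grip_width"],s["joints"],jaw(s["orientation"])[:,2])
E
```

```text
clock: 21.65
eef_pos: [0.4962, -0.2491, 0.1415]
orientation: [-0.51, 0.513, 0.489, -0.488]
force: [0.8, 1.0, -3.7]
grip_width: 0.0219
clock: 22.07
eef_pos: [0.4828, -0.0966, 0.1377]
orientation: [0.339, -0.338, -0.621, 0.621]
force: [1.2, 0.5, -4.5]
grip_width: 0.0222
clock: 22.48
eef_pos: [0.4798, 0.0535, 0.1378]
orientation: [-0.136, 0.136, 0.694, -0.694]
force: [1.2, 0.9, -4.1]
grip_width: 0.0223
clock: 22.9
eef_pos: [0.48, 0.1414, 0.1375]
orientation: [0.01, -0.009, -0.707, 0.707]
force: [0.2, -0.6, -3.4]
grip_width: 0.0219
clock: 23.32
eef_pos: [0.479, 0.1383, 0.0456]
orientation: [0.012, -0.009, -0.706, 0.708]
force: [-0.8, -0.1, -2.9]
grip_width: 0.022
[0.4812 0.1395 0.0495] [ 0.3818 -0.4189 -2.9384] 0.022402955051385478 [ 0.6862 -0.1915 -0.4253  0.0012 -1.3362  0.8567] [-0.0276 -0.9996  0.0003]
```

View pics/s13.png

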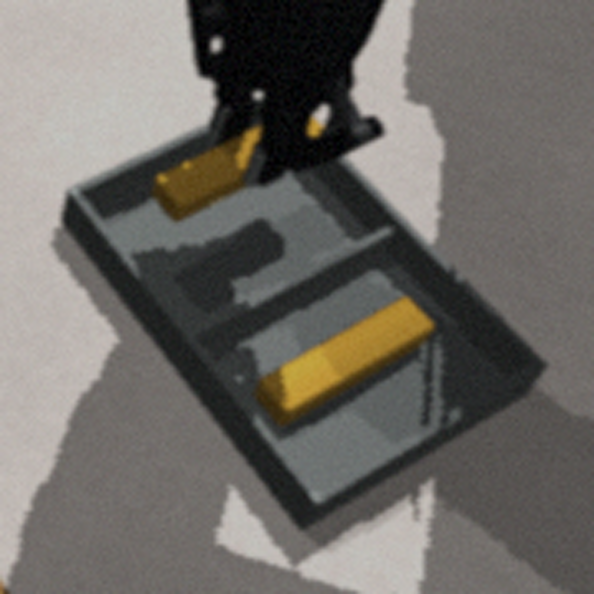

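View pics/t13.png

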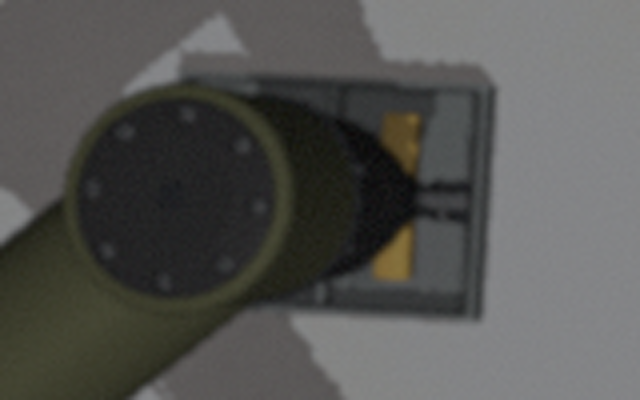

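```bash
python3 -m handwheel '[[[0,0,-1.5],0],[[0,0,-3],0],[[0,0,-4.2],0],[[0,0,-5],0],[[0,0,-5],0]]'; python3 -m handwheel '[[[0,0,-0.2],0],[[0,0,-0.3],0],[[0,0,-0.3],0]]';  python3 -m handwheel '[[[0,0,-0.15],0],[[0,0,-0.15],0],[[0,0,-0.15],0]]'
```

```text
clock: 23.83
eef_pos: [0.4799, 0.1396, -0.0028]
orientation: [0.01, -0.009, -0.707, 0.707]
force: [0.2, -1.2, -3.7]
grip_width: 0.0225
clock: 24.08
eef_pos: [0.4809, 0.1403, -0.004]
orientation: [-0.009, 0.01, 0.707, -0.707]
force: [-0.2, -0.1, -3.6]
grip_width: 0.0223
clock: 24.33
eef_pos: [0.4805, 0.1401, -0.006]
orientation: [-0.009, 0.009, 0.707, -0.707]
force: [-0.2, -0.0, -4.4]
grip_width: 0.0223
```

```bash
python3 -m handwheel '[[[0,0,-0.1],0],[[0,0,-0.15],0],[[0,0,-0.15],0]]';  python3 -m handwheel '[[[0,0,-0.1],0],[[0,0,-0.1],0]]'
```

```text
clock: 24.58
eef_pos: [0.4807, 0.1401, -0.0071]
orientation: [0.009, -0.009, -0.707, 0.707]
force: [-1.9, -0.2, 0.0]
grip_width: 0.0223
clock: 24.75
eef_pos: [0.4808, 0.1402, -0.0071]
orientation: [0.009, -0.009, -0.707, 0.707]
force: [-6.0, -0.4, 6.8]
grip_width: 0.0221
```

```bash
python3 -m handwheel '[[[0,0,0.1],0],[[0,0,0.1],0],[[0,0,0.1],0],[[0,0,0.1],0]]' 130;  python3 -m handwheel '[[[0,0,1],0],[[0,0,3],0],[[0,0,6],0],[[0,0,10],0],[[0,0,13],0]]'; python3 -m handwheel '[[[0,-2,0],-7],[[0.3,-4,0],-14],[[0.5,-6,0],-21],[[0.7,-8,0],-28],[[0.9,-10,0],-35]]' 0; python3 -m handwheel '[[[0,-2,0],-7],[[0.3,-4,0],-14],[[0.5,-6,0],-21],[[0.7,-8,0],-28],[[0.9,-10,0],-35]]'; python3 -m handwheel '[[[0,-2,0],-7],[[0,-4,0],-14],[[0,-6,0],-20],[[0,-8.4,0],-20],[[0,-8.4,0],-20]]'
python3 - <<'E'
from h import *
from cell import ctrl,viewer
np.set_printoptions(precision=4,suppress=True)
p=viewer.read_camera("scene"); cv2.imwrite("pics/s14.png",p["img"][:,:,::-1])
t=viewer.read_camera("top"); cv2.imwrite("pics/t14.png",t["img"][:,:,::-1])
s=ctrl.read_state(); print(s["eef_pos"],s["force"],s["grip_width"],s["joints"],jaw(s["orientation"])[:,2])
E
```

```text
clock: 25.08
eef_pos: [0.4806, 0.1401, -0.0077]
orientation: [-0.009, 0.009, 0.707, -0.707]
force: [-1.3, -0.3, 0.6]
grip_width: 0.0419
clock: 25.5
eef_pos: [0.481, 0.1398, 0.1261]
orientation: [-0.008, 0.01, 0.707, -0.707]
force: [0.5, 1.0, 0.5]
grip_width: 0.0417
clock: 25.92
eef_pos: [0.4896, 0.0391, 0.1233]
orientation: [-0.223, 0.224, 0.671, -0.671]
force: [-0.2, -0.3, -0.1]
grip_width: 0.0855
clock: 26.33
eef_pos: [0.4986, -0.0611, 0.1232]
orientation: [-0.415, 0.415, 0.573, -0.572]
force: [0.8, 0.0, -0.2]
grip_width: 0.0853
clock: 26.75
eef_pos: [0.4982, -0.1469, 0.123]
orientation: [-0.507, 0.507, 0.492, -0.493]
force: [-1.0, 0.4, 0.4]
grip_width: 0.0852
[ 0.4984 -0.1447  0.1228] [ 0.0595  0.4362 -0.8098] 0.08514170646427319 [ 0.1059 -0.1718 -0.2728  0.0002 -1.4695 -0.1336] [-0.9996  0.0277 -0.0003]
```

View pics/s14.png

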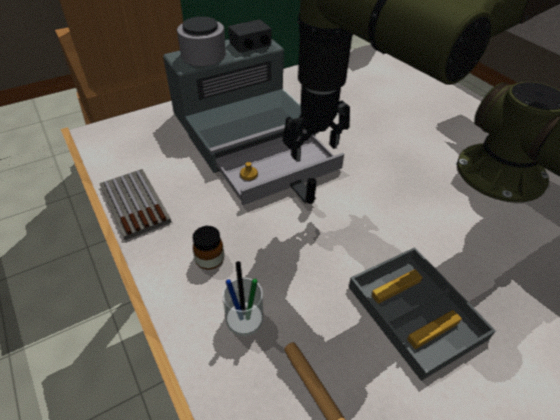

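View pics/t14.png

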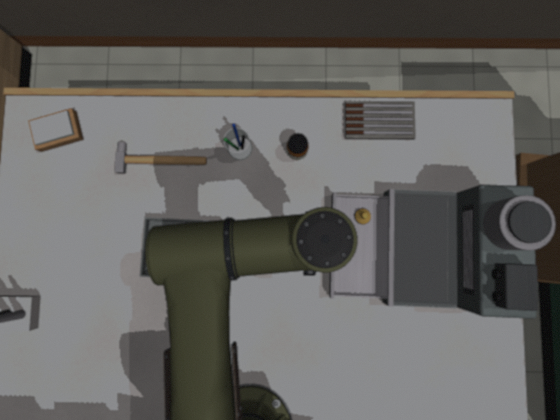

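```bash
python3 -m handwheel '[[[0,0,-3],0],[[0,0,-6],0],[[0,0,-8],0],[[0,0,-9.5],0],[[0,0,-9.5],0]]'; python3 -m handwheel '[[[0,0,0],0],[[0,0,0],0],[[0,0,0],0],[[0,0,0],0],[[0,0,0],0]]' 255; python3 -m handwheel '[[[0,0,0],0],[[0,0,0],0],[[0,0,0],0],[[0,0,0],0]]'; python3 -m handwheel '[[[0,-0.7,0],0],[[0,-2,0],0],[[0,-3.5,0],0],[[-0.1,-5,0],0],[[-0.1,-6.5,0],0]]'; python3 -m handwheel '[[[0,-1.5,0],0],[[0,-3,0],0],[[0,-4.5,0],0],[[-0.1,-6,0],0],[[-0.1,-7,0],0]]'; python3 -m handwheel '[[[0,0,0],0],[[0,0,0],0]]'
```

```text
clock: 27.27
eef_pos: [0.4962, -0.143, 0.0238]
orientation: [0.508, -0.505, -0.492, 0.495]
force: [-0.9, 0.4, -0.1]
grip_width: 0.0851
clock: 27.68
eef_pos: [0.499, -0.1439, 0.0283]
orientation: [-0.506, 0.507, 0.494, -0.493]
force: [-0.3, 0.4, 0.2]
grip_width: 0.0251
clock: 28.02
eef_pos: [0.5004, -0.1439, 0.0287]
orientation: [-0.505, 0.508, 0.495, -0.492]
force: [5.5, 1.1, 0.5]
grip_width: 0.0205
clock: 28.43
eef_pos: [0.4986, -0.2094, 0.0286]
orientation: [-0.506, 0.507, 0.494, -0.493]
force: [1.5, 2.6, 4.7]
grip_width: 0.0206
clock: 28.85
eef_pos: [0.4966, -0.2803, 0.0286]
orientation: [-0.506, 0.507, 0.493, -0.493]
force: [-2.3, 2.8, 5.8]
grip_width: 0.0206
clock: 29.02
eef_pos: [0.4966, -0.2804, 0.0286]
orientation: [-0.506, 0.507, 0.493, -0.493]
force: [-1.0, -0.3, 5.1]
grip_width: 0.0208
```

```bash
python3 -m handwheel '[[[0,-0.4,0],0],[[0,-0.8,0],0],[[0,-1,0],0],[[0,-1,0],0]]'; python3 -m handwheel '[[[0,-0.2,0],0],[[0,-0.4,0],0],[[0,-0.4,0],0]]'; python3 -m handwheel '[[[0,-0.2,0],0],[[0,-0.3,0],0],[[0,-0.3,0],0]]'
```

```text
clock: 29.35
eef_pos: [0.4964, -0.2897, 0.0286]
orientation: [-0.506, 0.507, 0.493, -0.494]
force: [-2.3, -0.7, 6.2]
grip_width: 0.0206
clock: 29.6
eef_pos: [0.4963, -0.2925, 0.0286]
orientation: [0.507, -0.506, -0.493, 0.493]
force: [-3.8, 4.4, 8.3]
grip_width: 0.0206
clock: 29.85
eef_pos: [0.4962, -0.2925, 0.0286]
orientation: [0.508, -0.505, -0.495, 0.493]
force: [-7.8, 19.6, 15.4]
grip_width: 0.0203
```

```bash
python3 -m handwheel '[[[0,0.3,0],0],[[0,0.3,0],0]]'; python3 -m handwheel '[[[0,0,0],0],[[0,0,0],0],[[0,0,0],0],[[0,0,0],0],[[0,0,0],0]]' 0; python3 -m handwheel '[[[0,0,2],0],[[0,0,5],0],[[0,0,9],0],[[-3,3,12],0],[[-6,6,12],0]]'; python3 -m handwheel '[[[-2,4,0],0],[[-4,8,0],0],[[-4,12,0],0],[[-4,15,0],0],[[-4,15,0],0]]'
python3 - <<'E'
from h import *
from cell import ctrl,viewer
np.set_printoptions(precision=4,suppress=True)
p=viewer.read_camera("scene"); cv2.imwrite("pics/s15.png",p["img"][:,:,::-1])
t=viewer.read_camera("top"); cv2.imwrite("pics/t15.png",t["img"][:,:,::-1])
cv2.imwrite("pics/t15a.png",cv2.resize(t["img"][170:320,310:510,::-1],None,fx=4,fy=4,interpolation=cv2.INTER_CUBIC))
cv2.imwrite("pics/s15a.png",cv2.resize(p["img"][70:220,170:370,::-1],None,fx=4,fy=4,interpolation=cv2.INTER_CUBIC))
s=ctrl.read_state(); print(s["eef_pos"],s["force"],s["grip_width"])
E
```

```text
clock: 30.02
eef_pos: [0.4963, -0.2925, 0.0286]
orientation: [0.506, -0.506, -0.493, 0.494]
force: [-4.1, 2.3, 8.1]
grip_width: 0.0203
clock: 30.43
eef_pos: [0.4963, -0.293, 0.027]
orientation: [0.507, -0.506, -0.493, 0.493]
force: [-0.7, 0.7, -0.3]
grip_width: 0.0796
clock: 30.85
eef_pos: [0.4448, -0.241, 0.1505]
orientation: [-0.505, 0.509, 0.493, -0.492]
force: [0.2, 1.6, 2.5]
grip_width: 0.0853
clock: 31.27
eef_pos: [0.4032, -0.0851, 0.1467]
orientation: [-0.505, 0.505, 0.496, -0.494]
force: [0.7, -0.2, 0.8]
grip_width: 0.0854
[ 0.4033 -0.0885  0.1466] [ 0.7814 -0.2747 -0.9306] 0.08546612242357778
```

View pics/s15.png

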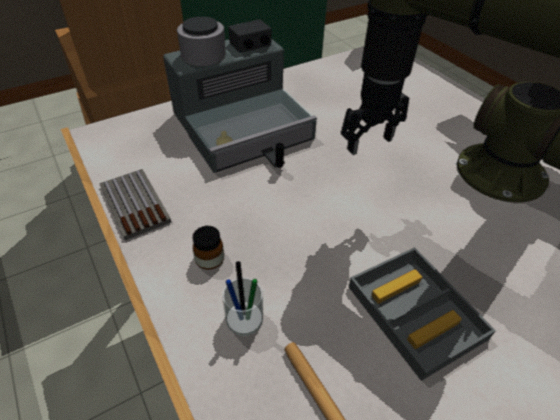

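View pics/t15a.png

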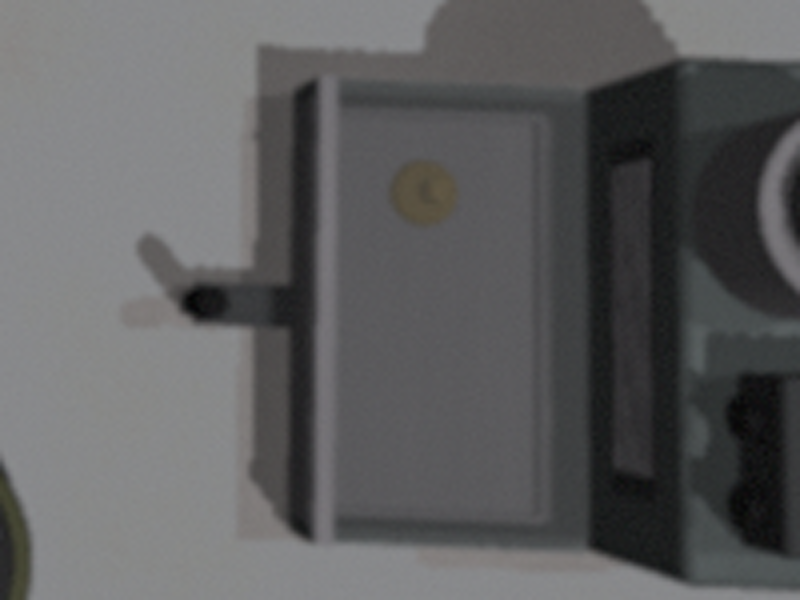

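View pics/s15a.png

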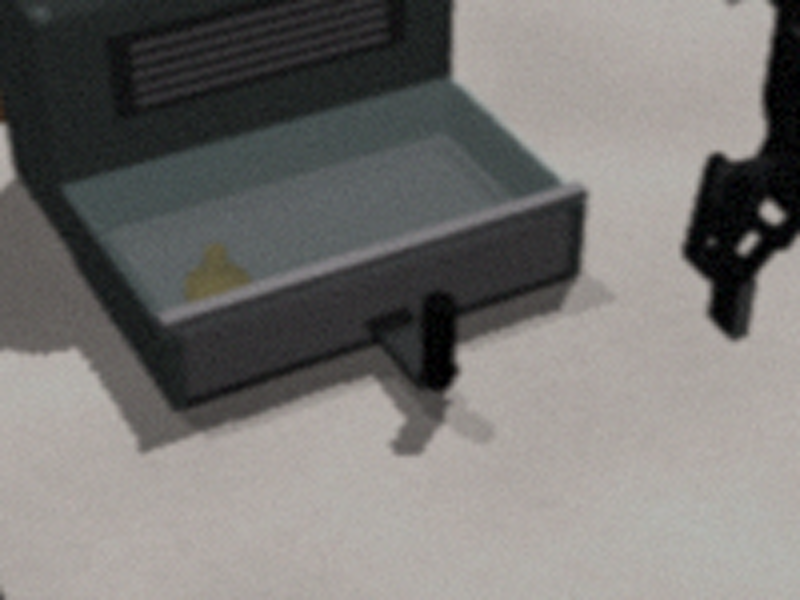

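View pics/t15.png

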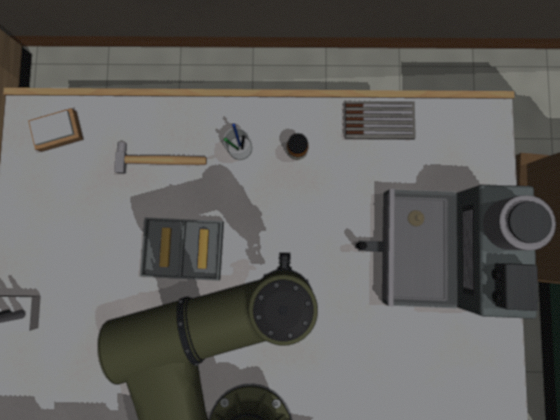

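Run:
```python
from h import *
from cell import ctrl,viewer
np.set_printoptions(precision=4,suppress=True)
t=viewer.read_camera("top"); im=t["img"]
m=cv2.inRange(cv2.cvtColor(im,cv2.COLOR_RGB2HSV),(14,120,40),(40,255,255)); m[:,:140]=0;m[:,230:]=0;m[:215]=0;m[285:]=0
cs,_=cv2.findContours(m,cv2.RETR_EXTERNAL,cv2.CHAIN_APPROX_NONE)
for k in cs:
    if cv2.contourArea(k)>40: print(cv2.minAreaRect(np.array([back(t,*q[0],.025)[:2]*1000 for q in k],np.float32)))
print("knob",back(t,310+206/4,170+301/4,.082))
cv2.imwrite("pics/t16.png",cv2.resize(im[200:300,120:250,::-1],None,fx=6,fy=6,interpolation=cv2.INTER_CUBIC))
s=ctrl.read_state(); print(s["joint_vel"],s["force"])
```

```text
((484.71099853515625, 140.59788513183594), (22.99052619934082, 105.64723205566406), 88.44184875488281)
((486.5730285644531, 246.33152770996094), (23.545547485351562, 105.77141571044922), 88.65909576416016)
knob [ 0.4965 -0.2891  0.082 ]
[-0.0392  0.0189  0.0057 -0.0006 -0.0017 -0.0005] [-0.4942  0.1619  0.8659]
```

View pics/t16.png

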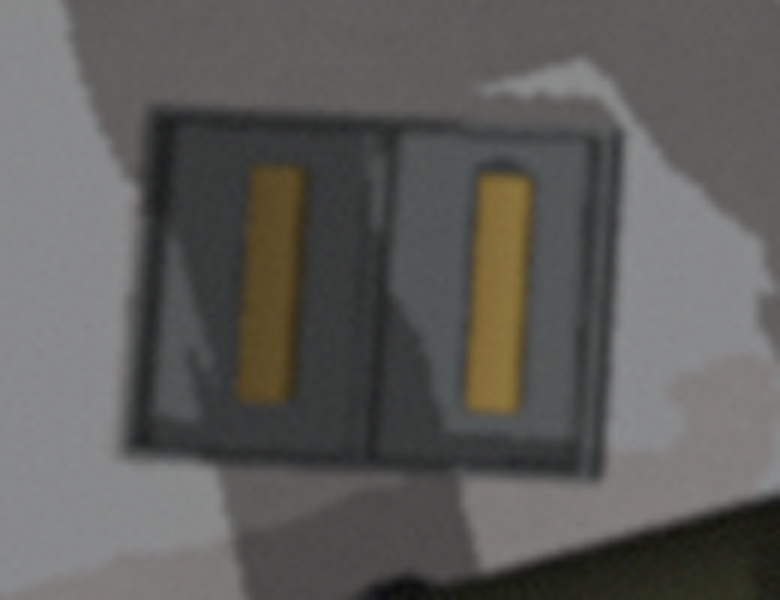

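```bash
python3 -m handwheel '[[[0,0,0],0],[[0,0,0],0],[[0,0,0],0]]'; python3 -c "
from cell import ctrl
print(ctrl.job_done())"
```

```text
clock: 31.67
eef_pos: [0.403, -0.0907, 0.1459]
orientation: [0.507, -0.507, -0.493, 0.493]
force: [-0.2, -0.0, -0.0]
grip_width: 0.0856
the job is handed in; nothing more can be done
None
```

I pulled the tray about 136 mm further out and moved both brass bars into the tote, one per compartment. Each bar was lowered until the wrist force showed contact, then released. I then pushed the tray back in until it met its stop, at about 20 N, and handed the job in at about 32 s.

**Last checks (camera):**
- **Bars:** both lie along the tote's length, within about 2° of it. They sit within about 5 mm of their compartment centres, using the tote position I measured at the start.
- **Scrap and tray:** the scrap is still in the tray, and the tray panel looks flush with the caster's front. That and the stop are my only evidence that it is fully home, because the joint value can't be read.
- **Hammer, jar and pen cup:** they look unmoved in the pictures.
- **Robot:** the arm stands clear with the gripper open.

**What disagreed:**
- **Tool height:** the reported height was about 18 mm below where the fingertips really were. My first attempt on a bar closed just above it without moving it. I measured the offset from a picture and corrected for it on every later grasp.
- **Post position:** after the tray was closed, the camera put the handle post about 3–4 mm further out than the arm's reading (y -0.289 against -0.2925).

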